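Clear the vise, clamp the finish bottles and take off their push-and-turn caps

ROBOT

A 6-joint arm with a two-finger parallel gripper is mounted at the origin on the work surface. World frame = base frame: x ahead of the robot, y to its left, z up, the work surface at z = 0. Lengths are in m, angles in rad, forces in N, time in s.
With the tool pointing down it reaches from about 0.275 to 1 m from the base axis. Payload 8.4 kg.
Tool frame: the origin (TCP) lies on the centre line of the jaws, within the pads' length; the fingertips stand 17 mm ahead of it and the grasp point (between the pads) lies 2 mm behind it (bot.tcp_to_tips is the y of the fingertips in the tool frame, in m); y points along the fingers, z is the direction in which the jaws open and shut, and the axes are right-handed (so a half turn about y gives the same grasp; the last joint's range is limited). The gripper opens to 85 mm and grips with 20 to 120 N. Pads are 22 mm wide; open, the fingers measure 114 mm over their backs; the gripper's body (76 mm by 85 mm) begins 54 mm behind the grasp point. The pads swing forward as they close: fully open they stand 13 mm farther back than shut.
Start: joints at [1.155, 0.353, 1.633, -0, 1.155, -0.002], TCP at [0.251, 0.572, 0.248] pointing down, gripper open.
Joint ranges: [-2.63, 2.63], [-0.92, 2.1], [0.06, 2.66], [-1.3, 4.44], [0, 2.69], [-3.02, 3.02]. Speed limits (rad/s): [2.22, 2.22, 2.79, 3.14, 3.14, 3.14].

INTERFACE

Orientations are given as a unit quaternion [x, y, z, w].
In Python, from workcell import bot, hand, kinematics, get_obs, vision, hand_in gives the robot as it stands. The module is installed in compiled form; this text tells all that it offers. Calls block until the motion is done:
- bot.reach(position, orientation): joint-space move of the TCP to a pose.
- bot.servo_line(position, ori=None, velocity=0.15): straight line of the TCP; ori=None keeps the orientation; velocity is the mean speed in m/s.
- bot.goto_joints(angles): joint-space move.
- hand.move_gripper(opening, strength=None): finger opening in m; strength is the grip in N (None keeps the last); returns when the fingers have stopped.
- bot.dwell(seconds).
- kinematics.solve_ik(position, orientation): joint angles nearest the present ones, or None.
- get_obs(): the state.
- vision.read_camera(name): name is "scene" or "top" or "wrist"; returns a dict with "frame" (480x640x3 uint8, red, green, blue), "intrinsics" (3x3 intrinsics, pixels), "view" (4x4, takes a point from world to camera coordinates). Camera axes: x right, y down, z forward; pixel columns grow to the right and rows downward; lengths in m; the calibration is good to about 2 mm. A picture is of the moment at which its call begins. There is no depth.
A pose or a line that the arm cannot do raises bot.IKError and nothing moves.
- hand_in(): hands the job in, once; it reports no verdict.
The state is a dict: "time_s": time; "joint_pos": joint angles; "joint_vel": joint speeds; "joint_efforts": joint torques, N m; "position": TCP position; "orientation": TCP orientation; "wrist_force": force on the tool from outside, world axes, zero at the start; "ft_torque": the same for the moment, N m; "gripper_width": finger opening in m.
Only numpy, scipy, OpenCV 4.12 (cv2) and the standard library are available. Lean on these libraries where they do the work, as an engineer would, in place of code of your own. Each camera call takes 0.05 s, during which the arm holds its last target.

TASK

Get the two finish bottles ready for topping up: clear the wood offcuts out of the vise into the plank scrap box, stand both white square bottles, still capped, upright side by side between the jaws, and crank the vise shut gently until the bottles push the sprung jaw face back about 5 mm (they are thin: never 10 mm or more). Then, with the bottles clamped, press each child-resistant cap down and turn it counter-clockwise to unlock it, lift it off and put it in the shallow plywood tray, leaving the bottles clamped and the other things on the bench alone.

Things in the scene. Friction and masses are not known exactly. Their poses are not given: they have to be found in the camera images.
- bottle1: Square white plastic bottle, thin-walled, 0.3 kg, standing: body 60 x 60 x 100 mm (sides along its x and y), round neck above. Origin: centre of its underside; z up. Its separate black cap starts locked on it; with cap it is 148 mm tall and can be lifted and carried by the cap.
- bottle2: Square white plastic bottle, thin-walled, 0.3 kg, standing: body 60 x 60 x 100 mm (sides along its x and y), round neck above. Origin: centre of its underside; z up. Its separate black cap starts locked on it; with cap it is 148 mm tall and can be lifted and carried by the cap.
- cap1: Black round ribbed push-and-turn cap of the bottle of the same number, 44 mm in diameter, 41 mm tall, 35 g; its upper 18 mm are solid and the part to grip. Origin: centre of its underside; z up through its top. Locked, its origin is on the bottle's axis, 107 mm above the bottle's underside; it plays a few degrees. The bottle turns with it unless held. Unlocking: see cap2.
- cap2: Same as cap1. To unlock: press down 5.5 to 6 mm (spring: 5 N at first, 11 N at 6 mm; bottoms at 7 mm), keep it pressed and turn counter-clockwise seen from above by 70 to 100 degrees (the 4 mm deep ratchet lip is passed at about 55); let it rise a few mm, lift straight up; 20 mm clears the neck.
- vise: Low wooden vise fixed to the bench; jaws 300 mm long along its x, closing along its y. Origin: at bench height under the middle of the line where clamped bottles stand. The bed they stand on is 20 mm above the bench. Fixed jaw: on the +y side, face at y = +30 mm, 30 mm thick, top at z = 80 mm. Bearing block of the screw: 120 mm long, top at z = 95 mm, ends at y = -146 mm.
- jaw_face (a point): Middle of the top edge of the moving jaw's face (a sprung face board before a carriage, -y side of the vise, tops 80 to 82 mm above the bench); at crank angle 0 it is at y = -56 mm in the vise's frame and it closes towards +y. The two bottles go well at vise x = -65 and +65 mm.
- crank (a joint): Angle of the vise's crank, rad; growing closes: clockwise seen from the crank's end looking towards the vise's +y. 20 mm of jaw travel a turn. Starts between 0 and 4.4 (jaws 86 to 72 mm apart); the face meets the bottles at about 8.2. At 0 the arm points up; peg = axis + 40 mm x (sin angle along vise x, cos angle up). Needs 3 to 6 N at the peg, stays where left.
- crank_grip (a point): Middle of the crank's wooden peg: round, with a free-turning sleeve, 18 mm in diameter, 75 mm long, parallel to the vise's y, 40 mm from the screw's axis (which is at x = 0, z = 70 mm in the vise's frame); this point is at y = -222 mm in the vise's frame, 47 mm beyond the crank's arm (the peg runs from y = -175 to -250 mm).
- face (a joint): How far the sprung jaw face is pushed back into the moving carriage, m: 0 when free, 0.012 at its stop (the 12 mm gap between face board and carriage, seen from above, closes). 4 N per mm.
- block1: Wood offcut 40 x 40 x 100 mm (long along its z), 0.11 kg, standing on end on the vise's bed between the jaws at the start. Origin: centre of its underside. One to three of the three are there.
- block2: Wood offcut 40 x 40 x 100 mm (long along its z), 0.11 kg, standing on end on the vise's bed between the jaws at the start. Origin: centre of its underside. One to three of the three are there.
- block3: Wood offcut 40 x 40 x 100 mm (long along its z), 0.11 kg, standing on end on the vise's bed between the jaws at the start. Origin: centre of its underside. One to three of the three are there.
- scrapbox: Open plank box fixed to the bench, 180 (x) x 120 (y) x 50 mm, walls and floor 6 mm. Origin: centre of its underside. Holds three offcuts standing 55 mm apart along x, or lying.
- tray: Shallow loose plywood tray for the caps, 180 (x) x 115 (y) x 22 mm, walls and floor 5 mm, 0.6 kg. Origin: centre of its underside.
- mallet: Wooden mallet lying on the far side of the bench; leave alone.
- plank: Wide plank piece 110 x 50 x 35 mm lying on the far side of the bench; leave alone.
- pushblock: Wooden push block with a handle, 120 x 70 x 70 mm, on the bench to the robot's right; leave alone.

How it is judged:
By the outcome, as a careful person would: the job done as asked, in the order asked, and still so for the second after the job is handed in, with the robot touching nothing.
Of block1, block2, block3 only 1 to 3 are there at a start; the rules pass over those that are not, and their reading is None.
At some moment in a run one of tray may be knocked a few centimetres aside while the robot is not near it.
Once in a run the grip may slacken for a moment while it holds something.
It also fails if it takes over 210 s, if anything falls off the work surface, if the arm or the gripper's body presses on something with over 40 N, if the wrist force passes 120 N, or if a joint passes its speed limit or range.

## Working session

There is one attempt and no reset: what is moved stays moved. The work goes in short steps, each a Python script; the robot and the scene stay as the last script left them, time stands still between calls to the robot, and variables do not carry over. Pictures are saved under pics/ and viewed, and the job is handed in when it is done.

```bash
ls; mkdir -p pics; python3 - <<'E'
from workcell import bot, hand, kinematics, get_obs, vision
import cv2
o=get_obs(); print(o)
print(bot.tcp_to_tips)
for n in ["scene","top","wrist"]:
    c=vision.read_camera(n); cv2.imwrite(f"pics/{n}0.png",c["frame"][:,:,::-1]); print(n,c["intrinsics"],c["view"])
E
```

```text
pics
{'time_s': 0.0, 'joint_pos': array([ 1.15462045e+00,  3.53617797e-01,  1.63409387e+00,  2.29434361e-05,
        1.15523151e+00, -2.40706360e-03]), 'joint_vel': array([ 5.67358653e-04,  3.10660861e-04, -9.63154703e-05,  4.59112343e-04,
        5.59548949e-04,  2.74029969e-04]), 'joint_efforts': array([ 9.03918244e-04, -6.05243754e+01, -3.42069590e+01,  3.11080230e-04,
        9.19506740e-03, -3.97180486e-06]), 'position': array([0.25111002, 0.57185781, 0.24759786]), 'orientation': array([ 0.69249287, -0.14535768,  0.14514475, -0.69156183]), 'wrist_force': array([0.76370713, 0.56689462, 0.0135297 ]), 'ft_torque': array([ 0.02822272,  0.02388423, -0.00037652]), 'gripper_width': 0.08560313646712676}
0.017
scene [[502.70136008   0.         316.99810036]
 [  0.         502.70136008 242.57160044]
 [  0.           0.           1.        ]] [[ 0.89527789  0.44523718 -0.01553537 -0.54091871]
 [ 0.34609363 -0.71703271 -0.60504818 -0.14230068]
 [-0.28052932  0.53630956 -0.79603728  1.31195089]
 [ 0.          0.          0.          1.        ]]
top [[622.78778864   0.         327.46407592]
 [  0.         622.78778864 243.39273186]
 [  0.           0.           1.        ]] [[-0.01464358 -0.99977056  0.01563306  0.02033502]
 [-0.98731965  0.01198606 -0.15829161  0.60109853]
 [ 0.15806791 -0.01775278 -0.98726864  1.48840726]
 [ 0.          0.          0.          1.        ]]
wrist [[426.92062353   0.         323.39050842]
 [  0.         426.92062353 234.89673553]
 [  0.           0.           1.        ]] [[ 4.01721688e-01  9.15761262e-01 -9.97780351e-04 -6.24888477e-01]
 [ 8.78335195e-01 -3.84995039e-01  2.83383318e-01 -3.75741672e-02]
 [ 2.59127325e-01 -1.14717611e-01 -9.59006204e-01  3.79973103e-01]
 [ 0.00000000e+00  0.00000000e+00  0.00000000e+00  1.00000000e+00]]
```

View pics/scene0.png

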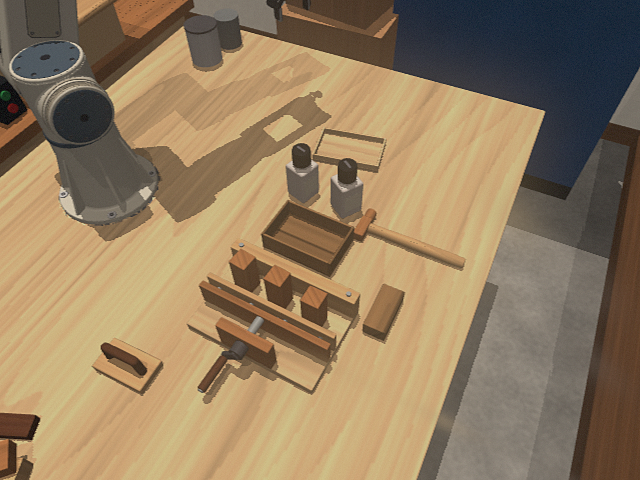

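View pics/top0.png

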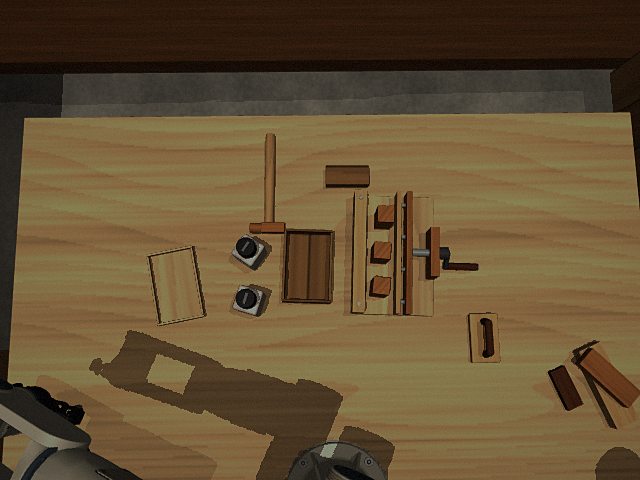

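View pics/wrist0.png

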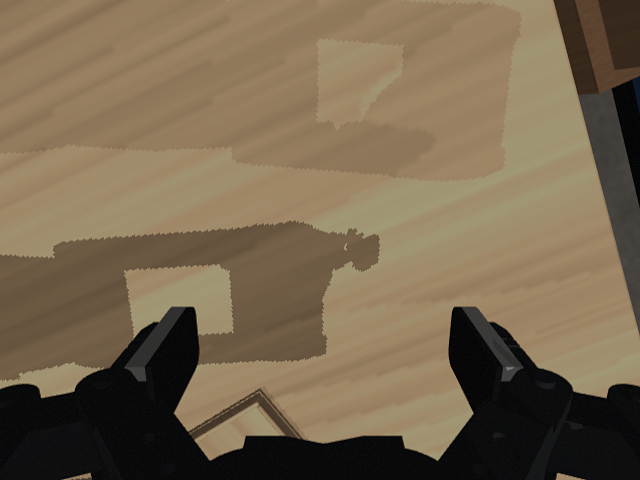

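```bash
cat > h.py <<'E'
import numpy as np, cv2
from workcell import bot, hand, kinematics, get_obs, vision, hand_in
from scipy.spatial.transform import Rotation as R
def ray(cam,uv,z):
    K,V=cam["intrinsics"],cam["view"]
    d=V[:3,:3].T@np.linalg.solve(K,[uv[0],uv[1],1.]); c=-V[:3,:3].T@V[:3,3]
    return c+d*(z-c[2])/d[2]
def proj(cam,p):
    q=cam["view"]@np.r_[p,1]; q=cam["intrinsics"]@q[:3]; return q[:2]/q[2]
def tri(c1,u1,c2,u2):
    A=[];
    for c,u in((c1,u1),(c2,u2)):
        P=c["intrinsics"]@c["view"][:3]; A+= [u[0]*P[2]-P[0],u[1]*P[2]-P[1]]
    A=np.array(A); return np.linalg.lstsq(A[:,:3],-A[:,3],rcond=None)[0]
def crop(cam,x0,y0,x1,y1,s,fn):
    im=cv2.resize(cam["frame"][y0:y1,x0:x1,::-1],None,fx=s,fy=s,interpolation=cv2.INTER_CUBIC)
    cv2.imwrite("pics/"+fn,im)
def down(a):
    """tool y = -z world; tool z (jaw opening dir) at angle a in the xy plane"""
    z=np.array([np.cos(a),np.sin(a),0]); y=np.array([0,0,-1.]); x=np.cross(y,z)
    return R.from_matrix(np.c_[x,y,z]).as_quat()
E
python3 - <<'E'
from h import *
c=vision.read_camera("top"); crop(c,340,180,490,330,5,"vt.png")
crop(c,140,210,340,335,4,"bt.png")
c=vision.read_camera("scene"); crop(c,180,230,380,400,4,"vs.png")
crop(c,250,120,400,280,4,"bs.png")
E
```

```text
(no output)
```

View pics/vt.png

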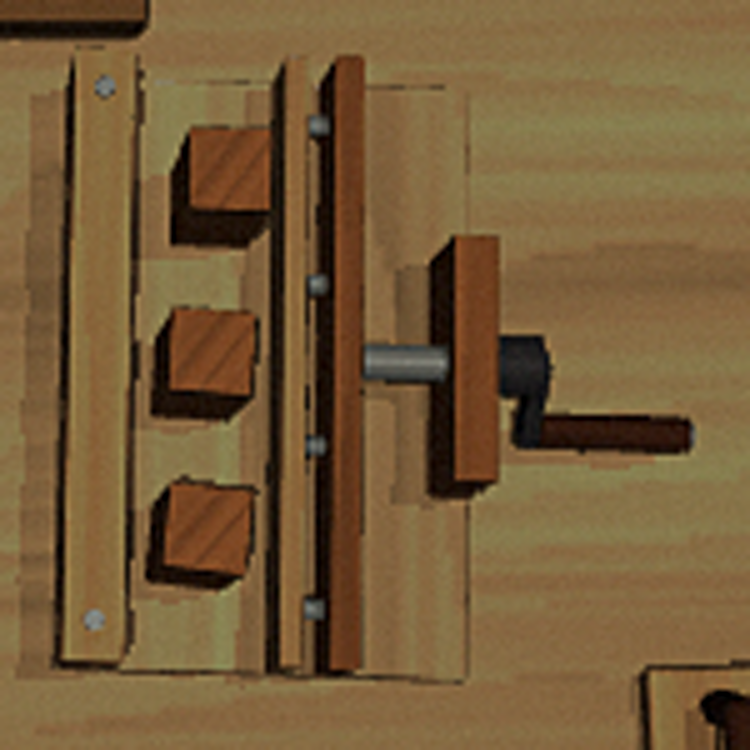

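View pics/bt.png

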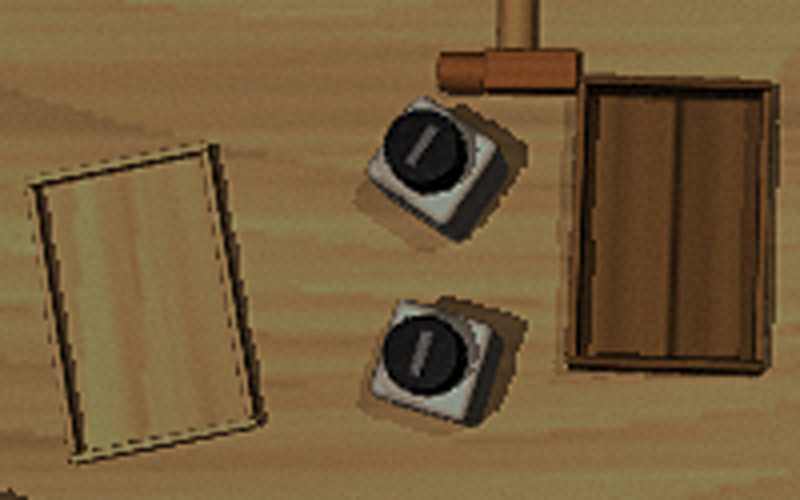

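View pics/vs.png

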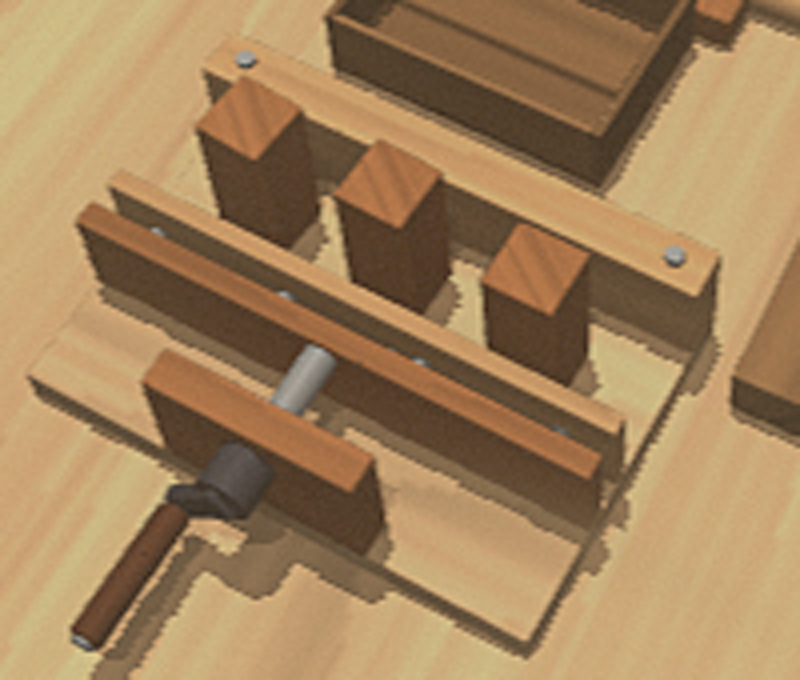

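View pics/bs.png

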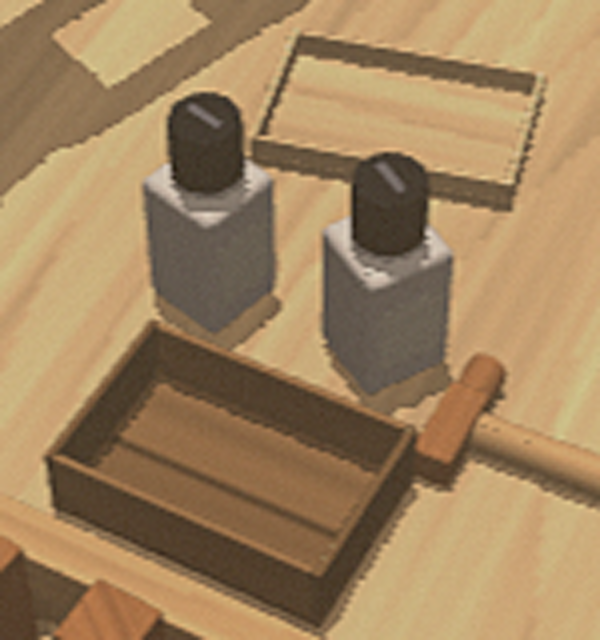

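```bash
python3 - <<'E'
from h import *
np.set_printoptions(precision=4,suppress=True)
t=vision.read_camera("top"); s=vision.read_camera("scene")
def full(u,o,k): return [(u[0]+.5)/k-.5+o[0],(u[1]+.5)/k-.5+o[1]]
T=lambda u:full(u,(340,180),5); B=lambda u:full(u,(140,210),4); S=lambda u:full(u,(180,230),4); BS=lambda u:full(u,(250,120),4)
print("cam",-t["view"][:3,:3].T@t["view"][:3,3],-s["view"][:3,:3].T@s["view"][:3,3])
print("fixed jaw top");
for u in [(75,50),(138,50),(122,662),(60,660)]: print(u,ray(t,T(u),.08))
print("scene fixed jaw")
for u in [(205,72),(228,35),(718,260),(697,297)]: print(u,ray(s,S(u),.08))
print("screws t,s", tri(t,T((105,86)),s,S((675,257))),tri(t,T((94,620)),s,S((246,60))))
print("face board top, z .081")
for u in [(285,58),(308,58),(300,668),(280,668)]: print(ray(t,T(u),.081))
for u in [(108,190),(122,172),(625,418),(612,433)]: print('s',ray(s,S(u),.081))
print("carriage");
for u in [(335,56),(363,56),(355,670),(330,670)]: print(ray(t,T(u),.081))
print("blocks z .12")
for q in [[(190,128),(268,128),(268,212),(190,208)],[(174,310),(254,318),(252,396),(168,390)],[(174,484),(254,490),(246,575),(164,566)]]:
    P=np.array([ray(t,T(u),.12) for u in q]); print(P.mean(0)[:2],P[:,:2].tolist(), [np.degrees(np.arctan2(*(P[(i+1)%4]-P[i])[[1,0]])) for i in range(4)])
print("blocks scene")
for q in [[(250,78),(303,110),(252,158),(198,126)],[(382,142),(441,178),(390,227),(336,192)],[(530,226),(590,260),(540,312),(483,278)]]:
    P=np.array([ray(s,S(u),.12) for u in q]); print(P.mean(0)[:2], [np.degrees(np.arctan2(*(P[(i+1)%4]-P[i])[[1,0]])) for i in range(4)])
print("caps"); print(ray(t,B((425,150)),.148),ray(t,B((425,355)),.148), ray(s,BS((392,176)),.148),ray(s,BS((206,115)),.148))
print("bottle corners")
for q in [[(428,98),(368,172),(440,230),(500,152)],[(405,300),(375,390),(464,424),(500,322)]]:
    P=np.array([ray(t,B(u),.1) for u in q]); print(P.mean(0)[:2],P[:,:2].tolist(),[np.degrees(np.arctan2(*(P[(i+1)%4]-P[i])[[1,0]])) for i in range(4)])
print("box");
for u in [(582,82),(776,84),(768,372),(568,368)]: print(ray(t,B(u),.05))
for u in [(48,460),(155,322),(414,430),(322,575)]: print('s',ray(s,BS(u),.05))
print("tray")
for u in [(30,186),(215,145),(264,424),(74,462)]: print(ray(t,B(u),.022))
for u in [(254,140),(298,36),(545,77),(510,185)]: print('s',ray(s,BS(u),.022))
print("peg end, hub", tri(t,T((692,436)),s,S((85,638))))
E
```

```text
cam [0.3585 0.0395 1.5643] [ 0.9016 -0.5648  0.9499]
fixed jaw top
(75, 50) [ 0.7288 -0.0556  0.08  ]
(138, 50) [ 0.7285 -0.0865  0.08  ]
(122, 662) [ 0.4301 -0.0715  0.08  ]
(60, 660) [ 0.4315 -0.042   0.08  ]
scene fixed jaw
(205, 72) [ 0.4332 -0.0721  0.08  ]
(228, 35) [ 0.431  -0.0451  0.08  ]
(718, 260) [ 0.7299 -0.0597  0.08  ]
(697, 297) [ 0.7291 -0.0839  0.08  ]
screws t,s [ 0.7101 -0.0695  0.0829] [ 0.4503 -0.0581  0.0836]
face board top, z .081
[ 0.7234 -0.1584  0.081 ]
[ 0.7233 -0.1697  0.081 ]
[ 0.4261 -0.1559  0.081 ]
[ 0.4262 -0.1464  0.081 ]
s [ 0.4294 -0.1594  0.081 ]
s [ 0.4297 -0.1468  0.081 ]
s [ 0.7254 -0.16    0.081 ]
s [ 0.7232 -0.1699  0.081 ]
carriage
[ 0.7241 -0.183   0.081 ]
[ 0.724  -0.1967  0.081 ]
[ 0.4248 -0.1821  0.081 ]
[ 0.4249 -0.1702  0.081 ]
blocks z .12
[ 0.6601 -0.1248] [[0.680168911276416, -0.10686449096342644], [0.6797551355476374, -0.1439852151337795], [0.6391115405993513, -0.14270925642659604], [0.6414664421246488, -0.10580350558582678]] [np.float64(-90.63863573880681), np.float64(178.20185577619523), np.float64(86.34899051415624), np.float64
[... 1600 characters left out ...]
39], [0.44475234242164613, 0.2353782822906374], [0.42426868561989406, 0.18338861289851183], [0.48355194206319724, 0.16249406215177362]] [np.float64(161.94600851352996), np.float64(-111.50417986488489), np.float64(-19.415149516469654), np.float64(76.21285430077471)]
box
[0.6354 0.1164 0.05  ]
[ 0.6327 -0.0034  0.05  ]
[0.4553 0.0044 0.05  ]
[0.4594 0.1255 0.05  ]
s [0.4605 0.0069 0.05  ]
s [0.4653 0.1264 0.05  ]
s [0.6394 0.1175 0.05  ]
s [0.6356 0.0029 0.05  ]
tray
[0.5788 0.4611 0.022 ]
[0.6032 0.3469 0.022 ]
[0.4295 0.3136 0.022 ]
[0.408  0.4291 0.022 ]
s [0.4337 0.3204 0.022 ]
s [0.4141 0.4279 0.022 ]
s [0.5857 0.4621 0.022 ]
s [0.604  0.3543 0.022 ]
peg end, hub [ 0.5396 -0.3568  0.0462]
```

```bash
cat >> h.py <<'E'
VO=np.array([.578,-.1095]); VY=-.044
def v2w(x,y,z): return np.r_[VO+R.from_euler('z',VY).as_matrix()[:2,:2]@[x,y],z]
BO=np.array([.548,.062]); BYAW=-.044
def best(p,a):
    c=[]
    for k in (a,a+np.pi):
        q=kinematics.solve_ik(p,down(k))
        if q is not None: c.append((np.abs(np.array(q)-get_obs()["joint_pos"]).max(),k))
    return down(min(c)[1])
def st(m=""):
    o=get_obs(); print(m,"t=%.1f"%o["time_s"],"p",np.round(o["position"],4),"w=%.4f"%o["gripper_width"],"F",np.round(o["wrist_force"],1),"j6=%.2f"%o["joint_pos"][5]); return o
E
cat > blk.py <<'E'
from h import *
import sys
i=int(sys.argv[1])
bp=[(.6607,-.1252),(.5727,-.1143),(.4904,-.110)][i]; a=np.radians(90-5)
p=np.r_[bp,.112]; up=np.r_[bp,.23]
ori=best(up,a); 
if get_obs()["position"][2]<.2: bot.servo_line(np.r_[get_obs()["position"][:2],.23],velocity=.3)
bot.reach(up,ori); st("above")
bot.servo_line(p,velocity=.2); hand.move_gripper(0.03,50); st("grip")
bot.servo_line(up,velocity=.25); o=st("lifted")
assert .036<o["gripper_width"]<.046
xb=[.055,0,-.055][i]; q=np.r_[BO+R.from_euler('z',BYAW).as_matrix()[:2,:2]@[xb,0],.0]
qu=q+[0,0,.23]; qd=q+[0,0,.112-.02+.006+.003]
ori=best(qu,np.pi/2+BYAW)
bot.servo_line(qu,ori,velocity=.3); o=st("over box"); 
c=vision.read_camera("top"); cv2.imwrite(f"pics/blk{i}_carry.png",c["frame"][100:380,140:500,::-1])
bot.servo_line(qd,velocity=.2); st("down")
hand.move_gripper(.08); bot.servo_line(qu,velocity=.3); st("out")
c=vision.read_camera("scene"); crop(c,180,120,400,330,3,f"blk{i}_s.png")
E
python3 blk.py 0
```

```text
above t=3.2 p [ 0.6608 -0.1243  0.2301] w=0.0857 F [0.4 0.3 0.1] j6=1.47
grip t=4.4 p [ 0.6613 -0.1254  0.1133] w=0.0392 F [-0.7 -1.5  6.2] j6=1.47
lifted t=5.1 p [ 0.66   -0.1251  0.2289] w=0.0393 F [ 0.4 -0.1 -2.7] j6=1.47
over box t=5.8 p [0.6028 0.0591 0.2291] w=0.0394 F [ 1.2 -0.4 -2. ] j6=1.71
down t=6.7 p [0.6034 0.0588 0.101 ] w=0.0392 F [-0.2  0.3 -1. ] j6=1.71
out t=7.8 p [0.603  0.0596 0.2307] w=0.0801 F [-0.4 -0.9 -1.7] j6=1.71
```

View pics/blk0_s.png

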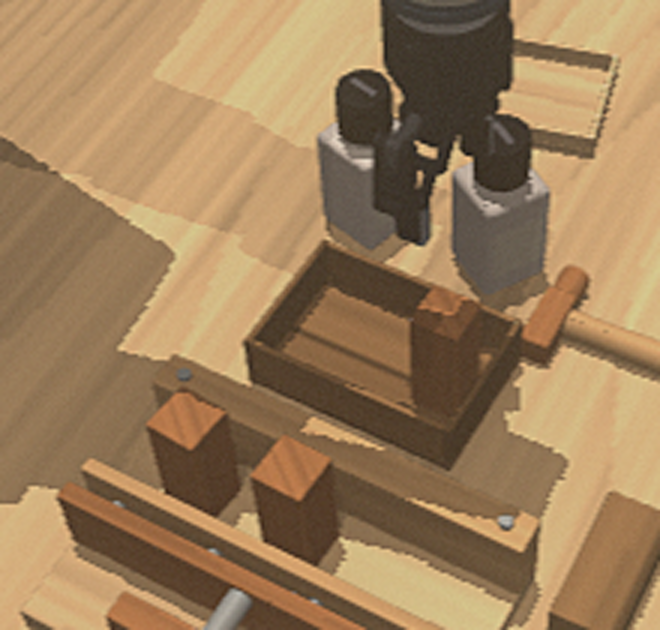

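View pics/blk0_carry.png

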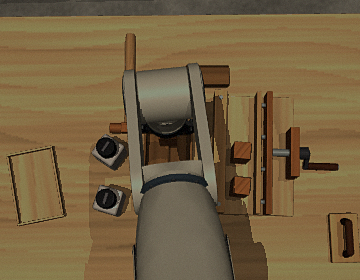

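The block stands in the box's far end at about (445,350) in the scene crop, the other two blocks still in the vise. I'll do the other two.

```bash
python3 blk.py 1 && python3 blk.py 2
```

```text
above t=8.6 p [ 0.5726 -0.1137  0.2293] w=0.0803 F [-0.2  0.4  0.9] j6=1.46
grip t=9.7 p [ 0.5735 -0.1146  0.1132] w=0.0390 F [-0.5  0.2  6.4] j6=1.46
lifted t=10.4 p [ 0.572  -0.1142  0.2291] w=0.0394 F [ 0.2  0.6 -1.2] j6=1.46
over box t=11.1 p [0.5473 0.0619 0.2287] w=0.0390 F [-0.6 -0.6 -0.5] j6=1.72
down t=11.9 p [0.5482 0.0611 0.1007] w=0.0392 F [ 0.3  0.1 -0.2] j6=1.72
out t=13.0 p [0.5481 0.0621 0.2307] w=0.0799 F [-1.  -0.3 -0.8] j6=1.72
above t=13.8 p [ 0.4906 -0.1095  0.2295] w=0.0797 F [ 0.1  0.  -0.1] j6=1.44
grip t=15.0 p [ 0.4912 -0.1102  0.1132] w=0.0397 F [-1.7  1.   6.9] j6=1.43
lifted t=15.6 p [ 0.4898 -0.1099  0.2293] w=0.0393 F [ 0.1  0.  -1.6] j6=1.43
over box t=16.4 p [0.4922 0.0644 0.2286] w=0.0393 F [-0.2 -0.3 -1.7] j6=1.74
down t=17.2 p [0.4932 0.0637 0.1009] w=0.0393 F [-0.   0.7 -1.1] j6=1.74
out t=18.3 p [0.4931 0.0645 0.2306] w=0.0797 F [-0.6  0.2 -0.5] j6=1.74
```

View pics/blk2_s.png

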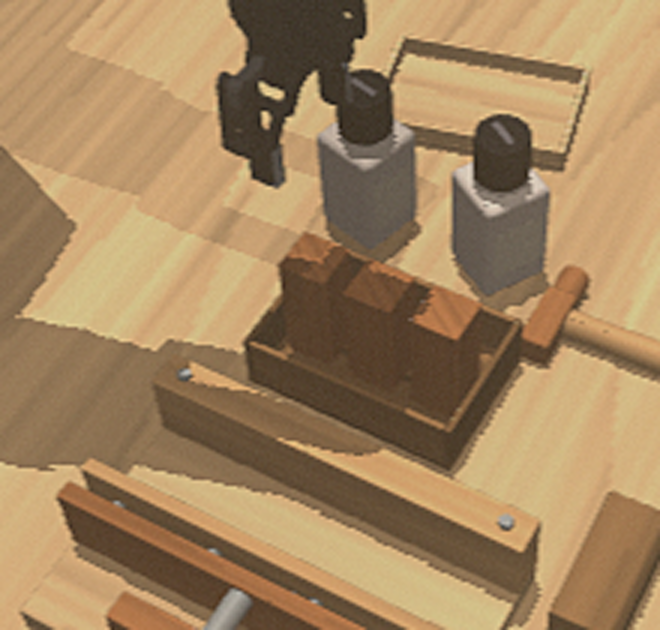

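```bash
python3 - <<'E'
from h import *
np.set_printoptions(precision=4,suppress=True)
im=cv2.imread("pics/scene0.png")
cv2.imwrite("pics/bs8.png",cv2.resize(im[140:225,275:375],None,fx=8,fy=8,interpolation=cv2.INTER_CUBIC)[:600])
im=cv2.imread("pics/top0.png")
cv2.imwrite("pics/bt8.png",cv2.resize(im[228:322,225:275],None,fx=6,fy=6,interpolation=cv2.INTER_CUBIC))
E
```

```text
(no output)
```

View pics/bs8.png

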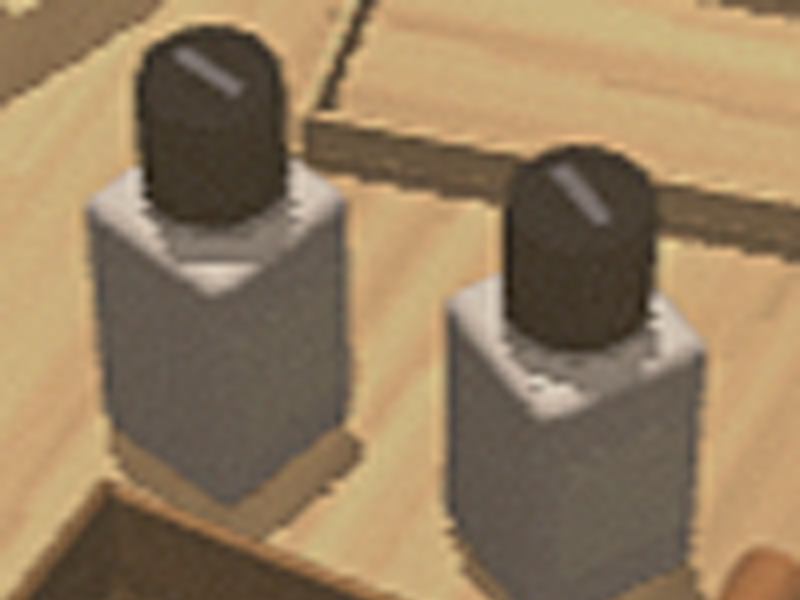

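View pics/bt8.png

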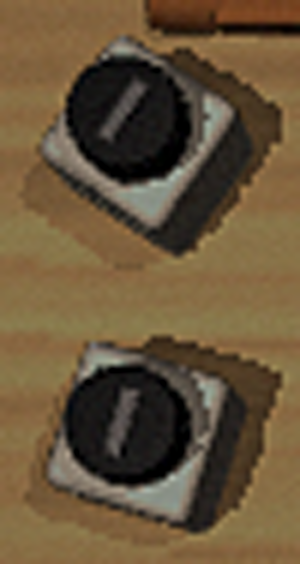

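```bash
python3 - <<'E'
from h import *
s=vision.read_camera("scene")
f=lambda u:[(u[0]+.5)/8-.5+275,(u[1]+.5)/8-.5+140]
for q in [[(447,305),(545,418),(705,350)],[(88,205),(212,295),(347,200)]]:
    P=np.array([ray(s,f(u),.098) for u in q]); print([(np.degrees(np.arctan2(*(P[i+1]-P[i])[[1,0]])),np.linalg.norm(P[i+1]-P[i])) for i in range(2)],(P[0]+P[2])[:2]/2)
E
```

```text
[(np.float64(-32.5655013458355), np.float64(0.05334519294465565)), (np.float64(55.43301757363555), np.float64(0.05426249041950267))] [0.58218212 0.20301674]
[(np.float64(-18.792960856943626), np.float64(0.0542137695639909)), (np.float64(71.00212197788595), np.float64(0.056124732592417445))] [0.46330914 0.20402379]
```

```bash
cat > bot_.py <<'E'
from h import *
import sys
i=int(sys.argv[1])
bp=[(.580,.204),(.462,.2035)][i]; rot=np.radians([31.5,15.5][i]); ap=np.pi/2+VY
up=np.r_[bp,.29]; p=np.r_[bp,.143]
hand.move_gripper(.08)
ori=best(up,ap-rot); print(kinematics.solve_ik(up,ori)[5])
bot.reach(np.r_[get_obs()["position"][:2],.29],R.from_quat(get_obs()["orientation"]).as_quat())
bot.reach(up,ori); st("above")
bot.servo_line(p,velocity=.2); hand.move_gripper(0.035,80); st("grip")
bot.servo_line(p+[0,0,.03],velocity=.1); st("lift a bit")
bot.servo_line(up,velocity=.2); o=st("lifted"); assert .038<o["gripper_width"]<.05
q=v2w([.065,-.065][i],-.0045,.29)
bot.servo_line(q,best(q,ap),velocity=.2); o=st("over vise"); assert .038<o["gripper_width"]<.05
c=vision.read_camera("scene"); crop(c,180,120,400,330,3,f"bot{i}_c.png")
E
python3 bot_.py 0
```

```text
2.500345313435207
above t=19.7 p [0.579  0.2034 0.2884] w=0.0802 F [ 0.2 -0.   0.5] j6=2.50
grip t=21.0 p [0.5806 0.2042 0.144 ] w=0.0416 F [-0.5  0.6  5.2] j6=2.50
lift a bit t=21.5 p [0.5798 0.2039 0.1729] w=0.0415 F [-0.6  0.2 -4. ] j6=2.50
lifted t=22.2 p [0.5792 0.2037 0.2884] w=0.0417 F [ 0.3  0.1 -3.9] j6=2.50
over vise t=24.0 p [ 0.6426 -0.1162  0.2899] w=0.0416 F [ 0.6  0.2 -3.6] j6=1.43
```

View pics/bot0_c.png

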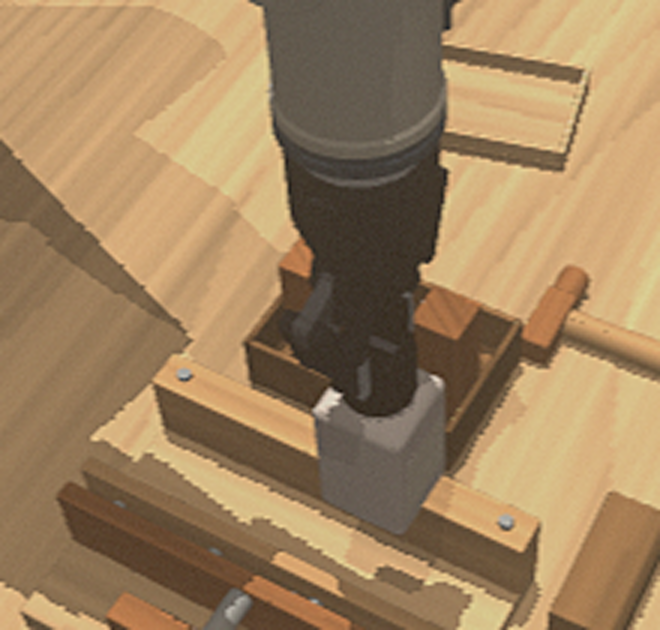

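```bash
cat > low.py <<'E'
from h import *
import sys
i=int(sys.argv[1]); q=v2w([.065,-.065][i],-.0045,.29)
for z in (.215,.19,.17,.164):
    bot.servo_line(np.r_[q[:2],z],velocity=.1); o=st("low")
    if np.abs(o["wrist_force"][:2]).max()>12: print("CONTACT"); sys.exit()
for k in range(4):
    if o["wrist_force"][2]>-1: break
    z-=.001; bot.servo_line(np.r_[q[:2],z],velocity=.02); o=st("seat")
hand.move_gripper(.08); st("released"); bot.servo_line(np.r_[q[:2],.25],velocity=.25); 
c=vision.read_camera("scene"); crop(c,180,120,400,330,3,f"bot{i}_d.png")
E
python3 low.py 0
```

```text
low t=24.9 p [ 0.6432 -0.1169  0.2157] w=0.0415 F [ 0.1 -0.1 -3.3] j6=1.43
low t=25.3 p [ 0.6425 -0.1168  0.1898] w=0.0417 F [ 0.3  0.1 -3.4] j6=1.43
low t=25.7 p [ 0.6424 -0.1168  0.1697] w=0.0415 F [ 1.4 -0.2 -3.1] j6=1.43
low t=25.9 p [ 0.6435 -0.117   0.1647] w=0.0415 F [-0.2  0.4 -2.6] j6=1.43
seat t=26.2 p [ 0.6436 -0.1171  0.164 ] w=0.0411 F [1.  0.3 4.9] j6=1.43
released t=26.6 p [ 0.6425 -0.1168  0.1628] w=0.0806 F [-0.  -0.1  0.3] j6=1.43
```

View pics/bot0_d.png

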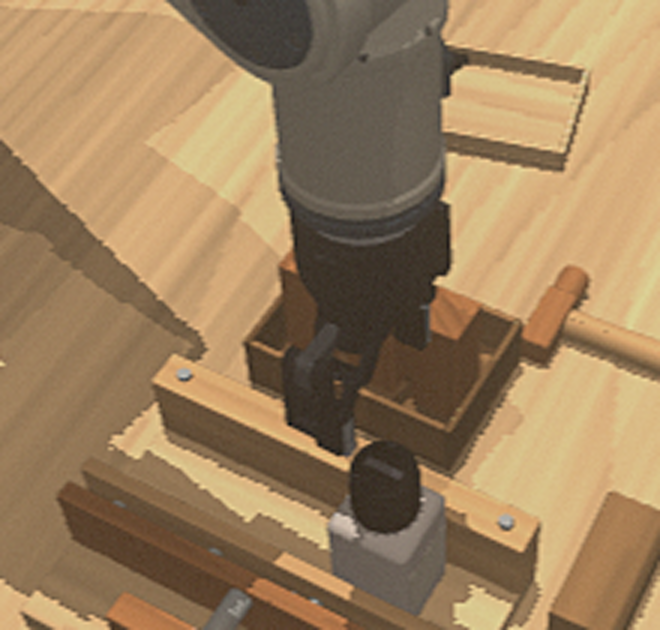

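```bash
python3 bot_.py 1 && python3 low.py 1
```

```text
2.2972568339326838
above t=29.1 p [0.4625 0.2031 0.2897] w=0.0802 F [-0.3 -0.4 -0.5] j6=2.30
grip t=30.4 p [0.4625 0.2036 0.1437] w=0.0415 F [ 0.3 -1.5  5.7] j6=2.30
lift a bit t=30.8 p [0.4619 0.2035 0.1729] w=0.0417 F [-0.7  1.2 -1.9] j6=2.30
lifted t=31.6 p [0.4612 0.2032 0.2886] w=0.0416 F [-0.  -1.3 -3.2] j6=2.30
over vise t=33.3 p [ 0.5127 -0.1105  0.2899] w=0.0416 F [ 0.2  0.7 -3.1] j6=1.40
low t=34.3 p [ 0.5133 -0.1112  0.2155] w=0.0418 F [ 0.   0.5 -2.5] j6=1.40
low t=34.7 p [ 0.5128 -0.1111  0.1902] w=0.0415 F [-0.2  0.6 -2.4] j6=1.40
low t=35.0 p [ 0.5127 -0.1111  0.17  ] w=0.0416 F [ 0.7  0.2 -2.2] j6=1.40
low t=35.3 p [ 0.5136 -0.1113  0.1645] w=0.0416 F [-0.1  0.4 -2.5] j6=1.40
seat t=35.5 p [ 0.5136 -0.1113  0.1638] w=0.0416 F [1.2 0.  5.3] j6=1.40
released t=36.0 p [ 0.5127 -0.1111  0.1629] w=0.0801 F [-0.9  0.   0.4] j6=1.40
```

View pics/bot1_d.png

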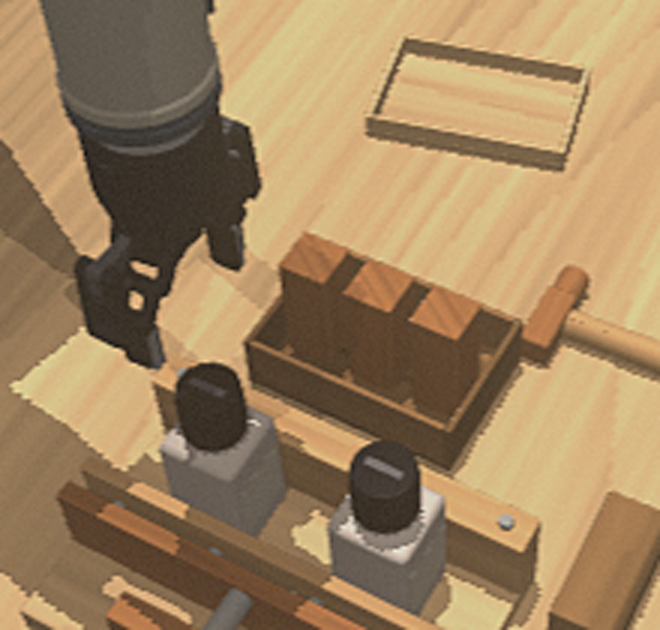

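```bash
cat >> h.py <<'E'
def peg(th,y=-.230,dz=.006): return v2w(.04*np.sin(th),y,.07+.04*np.cos(th)+dz)
E
python3 - <<'E'
from h import *
p=peg(3.9); up=np.r_[p[:2],.25]
ori=best(up,VY); print("j6",kinematics.solve_ik(up,ori)[5])
bot.reach(np.r_[get_obs()["position"][:2],.30],get_obs()["orientation"])
bot.reach(up,ori); hand.move_gripper(.05); st("above")
s=vision.read_camera("scene"); crop(s,180,230,380,400,4,"cr_a.png")
bot.servo_line(p,velocity=.15); st("at")
hand.move_gripper(.010,30); st("grip")
s=vision.read_camera("scene"); crop(s,180,230,380,400,4,"cr_b.png")
E
```

```text
j6 2.6242173809646285
above t=38.4 p [ 0.5406 -0.3377  0.2503] w=0.0500 F [-0.3 -0.4  0.6] j6=2.62
at t=39.9 p [ 0.541  -0.3384  0.0479] w=0.0505 F [ 0.5 -0.1  0.5] j6=2.62
grip t=40.3 p [ 0.5409 -0.3382  0.0475] w=0.0172 F [ 1.  -0.2  4. ] j6=2.62
```

View pics/cr_a.png

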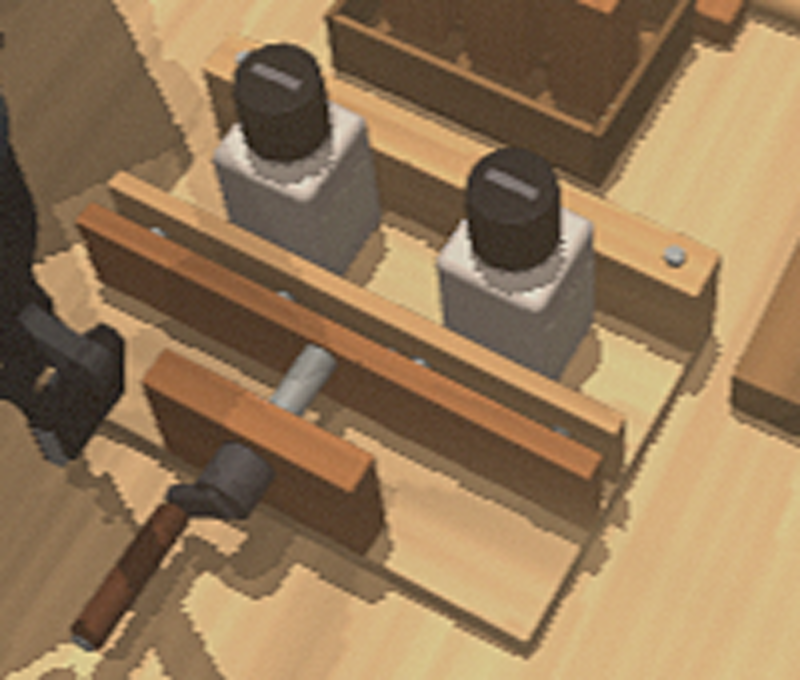

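View pics/cr_b.png

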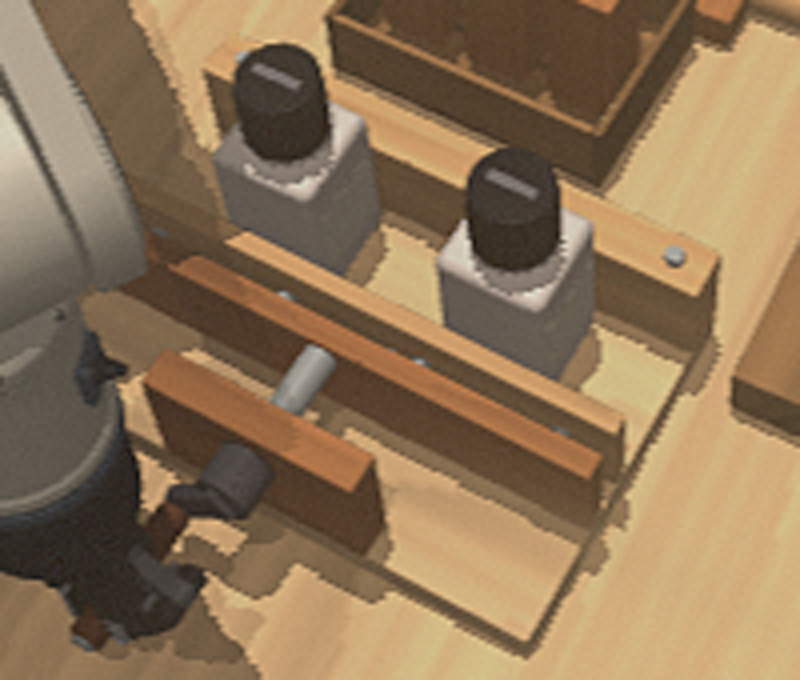

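```bash
cat > crank.py <<'E'
from h import *
import sys
def run(a,b,v=.06,dth=.2):
    n=int(np.ceil(abs(b-a)/dth)); mx=0
    for k,th in enumerate(np.linspace(a,b,n+1)[1:]):
        bot.servo_line(peg(th),velocity=v); o=get_obs(); f=o["wrist_force"]
        if k%3==0 or k==n-1: st("th %.2f"%th)
        if np.linalg.norm(f)>35 or not .012<o["gripper_width"]<.022: st("STOP th %.2f"%th); return th
    return b
if __name__=="__main__": run(float(sys.argv[1]),float(sys.argv[2]))
E
python3 crank.py 3.9 5.5
python3 - <<'E'
from h import *
s=vision.read_camera("scene"); crop(s,180,230,380,400,4,"cr_c.png")
E
```

```text
th 4.10 t=40.6 p [ 0.5355 -0.338   0.0535] w=0.0164 F [2.7 0.5 4.9] j6=2.62
th 4.70 t=41.5 p [ 0.5281 -0.3376  0.0754] w=0.0168 F [4.6 0.2 2.7] j6=2.61
th 5.30 t=42.4 p [ 0.5343 -0.3379  0.098 ] w=0.0169 F [ 2.3 -2.6  0.5] j6=2.62
th 5.50 t=42.6 p [ 0.5393 -0.3381  0.1042] w=0.0168 F [ 0.6 -3.1  0.9] j6=2.62
```

View pics/cr_c.png

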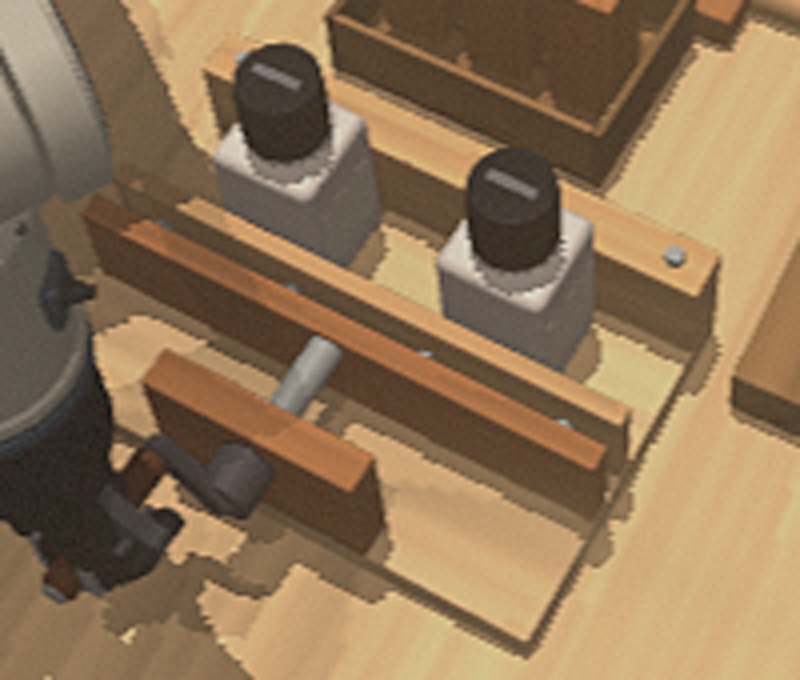

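```bash
python3 crank.py 5.5 7.9
python3 - <<'E'
from h import *
s=vision.read_camera("scene"); crop(s,180,230,380,400,4,"cr_d.png")
s=vision.read_camera("top"); crop(s,340,180,490,330,5,"cr_dt.png")
E
```

```text
th 5.68 t=43.0 p [ 0.5449 -0.3384  0.109 ] w=0.0166 F [-2.5 -3.9  1.1] j6=2.63
th 6.24 t=43.8 p [ 0.5665 -0.3394  0.1164] w=0.0167 F [-1.3 -5.   6.5] j6=2.64
th 6.79 t=44.6 p [ 0.5882 -0.3404  0.1113] w=0.0168 F [ 3.6 -4.3  3.9] j6=2.66
th 7.35 t=45.4 p [ 0.6036 -0.3411  0.0952] w=0.0169 F [ 4.  -4.9 -0.4] j6=2.67
th 7.90 t=46.3 p [ 0.6079 -0.3412  0.0725] w=0.0166 F [ 6.  -5.9 -4. ] j6=2.67
```

View pics/cr_d.png

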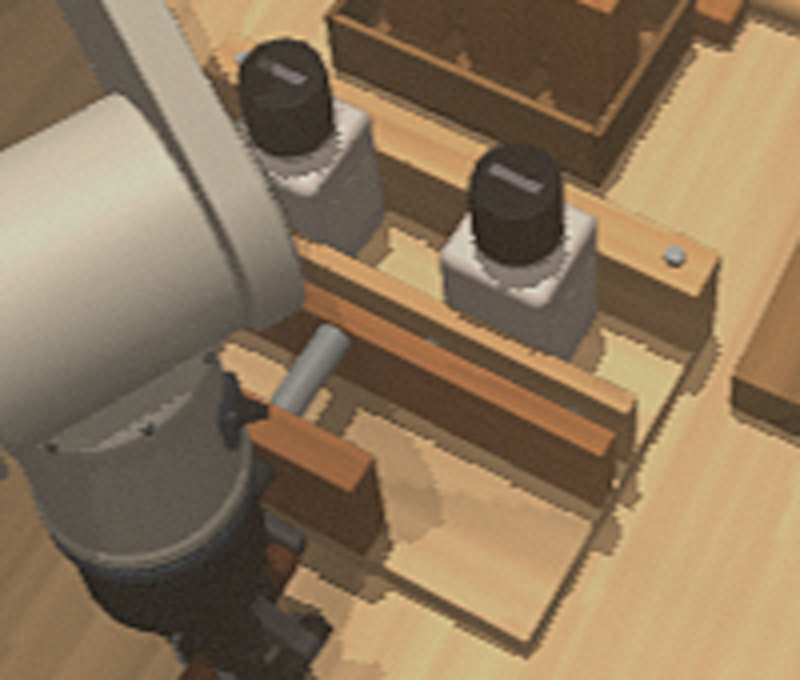

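View pics/cr_dt.png

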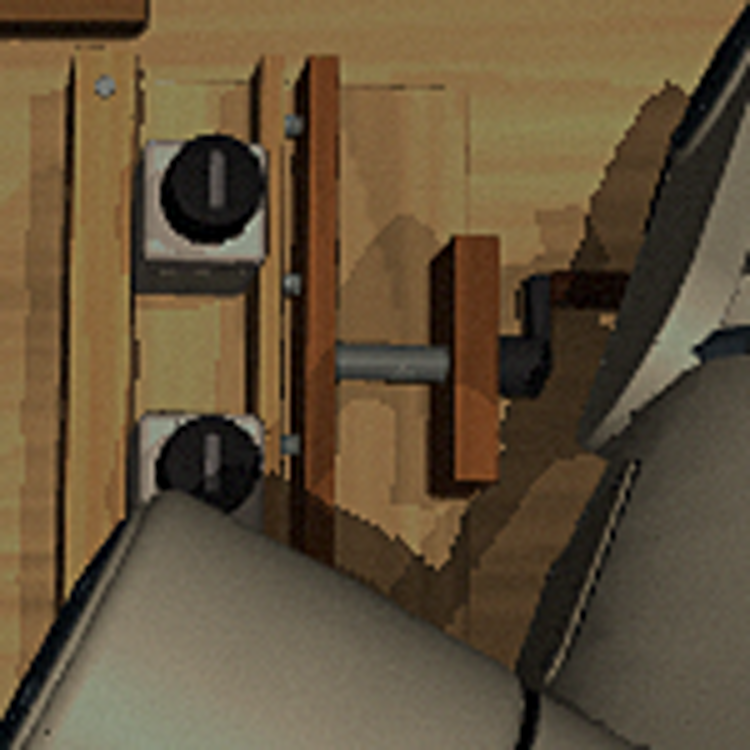

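```bash
python3 crank.py 7.9 8.9
python3 - <<'E'
from h import *
s=vision.read_camera("scene"); crop(s,180,230,380,400,4,"cr_e.png")
s=vision.read_camera("top"); crop(s,340,180,490,330,5,"cr_et.png")
E
```

```text
th 8.10 t=46.6 p [ 0.6061 -0.3411  0.0642] w=0.0167 F [ 3.9 -6.3 -4.1] j6=2.67
th 8.70 t=47.5 p [ 0.592  -0.3403  0.0442] w=0.0165 F [-1.3 -7.4  0.7] j6=2.66
th 8.90 t=47.8 p [ 0.5857 -0.34    0.0401] w=0.0163 F [-3.3 -6.4  5.1] j6=2.66
```

View pics/cr_e.png

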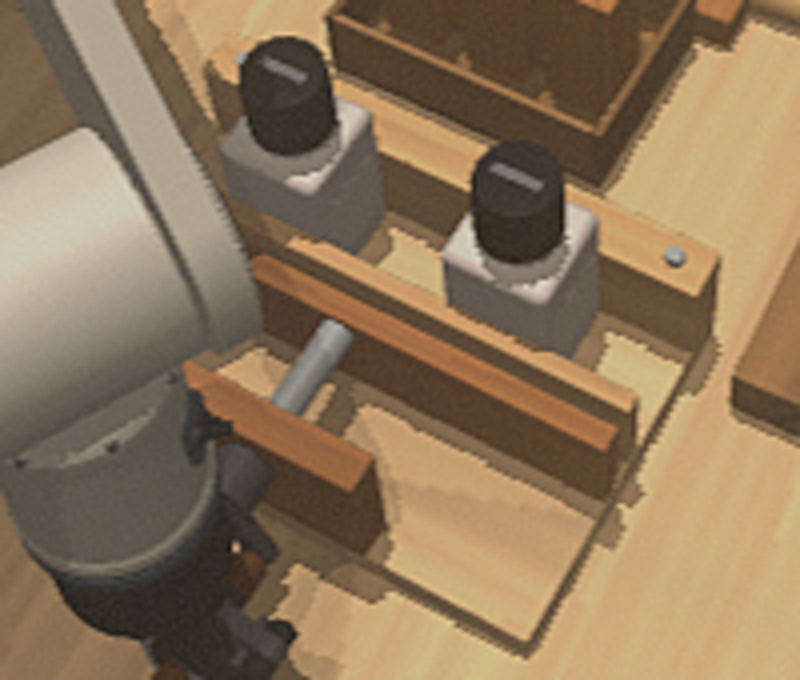

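View pics/cr_et.png

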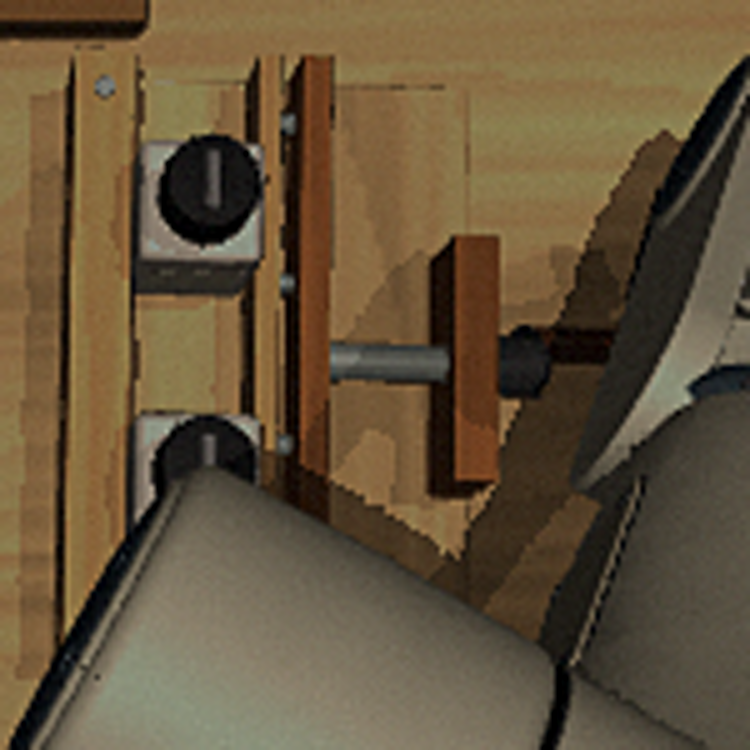

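```bash
python3 crank.py 8.9 9.75
python3 - <<'E'
from h import *
bot.dwell(.5); st("end")
s=vision.read_camera("scene"); crop(s,180,230,380,400,4,"cr_f.png")
s=vision.read_camera("top"); crop(s,380,180,480,280,6,"cr_ft.png")
E
```

```text
th 9.07 t=48.1 p [ 0.5802 -0.3398  0.0378] w=0.0167 F [-4.2 -5.   8.3] j6=2.65
th 9.58 t=48.9 p [ 0.5619 -0.339   0.0366] w=0.0168 F [ 2.1 -3.5  9.7] j6=2.64
th 9.75 t=49.2 p [ 0.5556 -0.3387  0.0381] w=0.0167 F [ 3.2 -2.5  9.1] j6=2.64
end t=49.7 p [ 0.5556 -0.3387  0.0381] w=0.0167 F [ 2.3 -2.5 10.3] j6=2.64
```

View pics/cr_f.png

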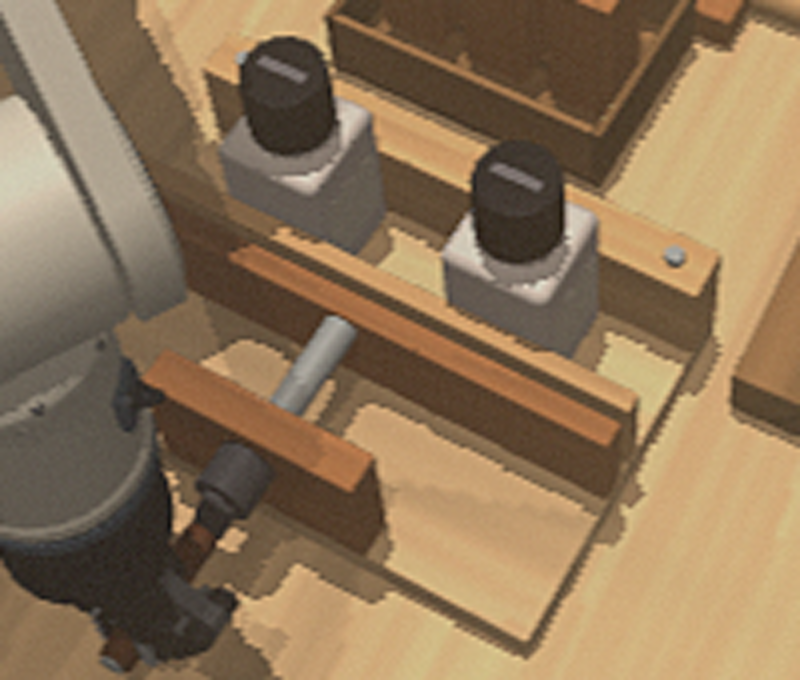

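View pics/cr_ft.png

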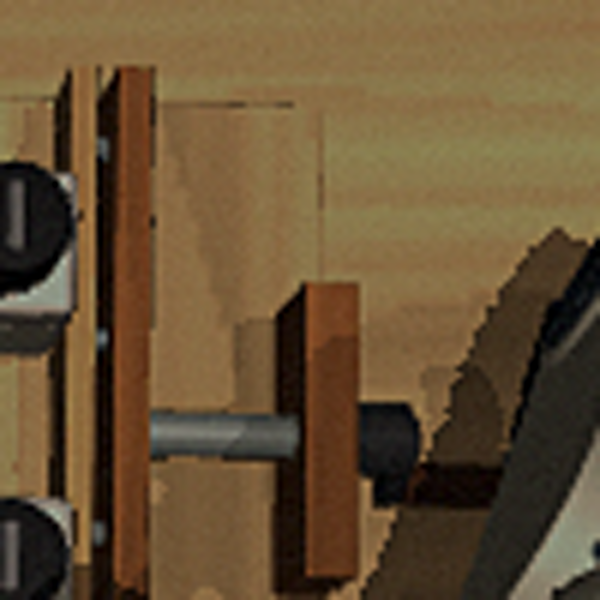

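```bash
cat > gap.py <<'E'
from h import *
import sys
def edges(im,cam,r0=196,r1=232,x0=385,x1=430):
    out=[]
    for r in range(r0,r1,4):
        row=im[r:r+2,x0:x1].astype(float).mean(0); g=np.interp(np.arange(0,x1-x0-1,.1),np.arange(x1-x0),row.mean(1))
        out.append((r,row))
    return out
if __name__=="__main__":
    old=cv2.imread("pics/top0.png")[:,:,::-1]; c=vision.read_camera("top"); new=c["frame"]; cv2.imwrite("pics/top_now.png",new[:,:,::-1])
    for im,n in((old,"old"),(new,"new")):
        for r in (205,215):
            print(n,r,[tuple(int(v) for v in im[r-2:r+3,x].mean(0)) for x in range(388,420)])
E
python3 gap.py
```

```text
old 205 [(119, 86, 51), (111, 74, 43), (116, 80, 45), (121, 81, 48), (122, 81, 48), (125, 84, 49), (49, 32, 18), (31, 20, 8), (31, 22, 12), (133, 96, 56), (138, 98, 57), (137, 96, 55), (141, 102, 57), (97, 72, 43), (77, 79, 74), (76, 76, 68), (61, 59, 54), (52, 46, 40), (14, 4, 1), (116, 65, 31), (105, 59, 28), (99, 56, 27), (102, 57, 28), (103, 56, 28), (109, 69, 31), (134, 104, 68), (129, 98, 61), (127, 95, 59), (127, 94, 59), (128, 97, 61), (127, 96, 60), (130, 99, 62)]
old 215 [(116, 66, 32), (113, 64, 31), (119, 67, 33), (122, 69, 35), (122, 70, 34), (134, 78, 38), (31, 19, 10), (32, 21, 10), (26, 19, 10), (145, 110, 65), (139, 98, 57), (137, 98, 57), (139, 101, 57), (93, 66, 37), (128, 98, 63), (99, 74, 47), (18, 6, 1), (25, 13, 5), (16, 9, 5), (122, 68, 33), (109, 63, 32), (96, 56, 27), (102, 57, 28), (104, 56, 29), (106, 62, 28), (130, 102, 64), (124, 95, 59), (124, 95, 60), (122, 92, 57), (126, 94, 58), (126, 96, 60), (126, 95, 60)]
new 205 [(138, 105, 66), (25, 17, 8), (31, 19, 9), (48, 33, 17), (149, 108, 62), (137, 96, 55), (141, 100, 56), (149, 113, 63), (45, 45, 42), (66, 67, 62), (31, 21, 12), (56, 31, 14), (122, 69, 34), (102, 57, 27), (100, 57, 26), (103, 59, 29), (113, 61, 28), (79, 58, 35), (147, 113, 72), (135, 103, 63), (128, 97, 61), (126, 96, 60), (123, 93, 58), (127, 95, 60), (132, 101, 63), (130, 98, 61), (131, 100, 63), (128, 97, 61), (128, 98, 61), (131, 99, 63), (129, 97, 61), (132, 101, 62)]
new 215 [(22, 21, 22), (21, 19, 20), (17, 16, 16), (18, 18, 18), (90, 83, 76), (118, 82, 43), (147, 105, 60), (153, 113, 65), (10, 4, 2), (26, 11, 3), (25, 13, 6), (74, 42, 20), (123, 70, 34), (100, 56, 29), (100, 58, 28), (105, 59, 30), (116, 64, 30), (86, 67, 41), (143, 111, 69), (137, 105, 65), (137, 105, 66), (137, 106, 67), (138, 106, 67), (133, 103, 64), (130, 98, 62), (128, 97, 61), (125, 94, 58), (126, 96, 60), (124, 94, 58), (126, 95, 60), (130, 99, 62), (129, 97, 61)]
```

```bash
python3 - <<'E'
from h import *
hand.move_gripper(.045); p=get_obs()["position"]
bot.servo_line(np.r_[p[:2],.30],velocity=.25)
bot.servo_line(v2w(-.20,-.15,.30),best(v2w(-.2,-.15,.3),VY),velocity=.3); st("up")
s=vision.read_camera("scene"); crop(s,180,230,380,400,4,"cr_g.png"); cv2.imwrite("pics/scene_g.png",s["frame"][:,:,::-1])
s=vision.read_camera("top"); crop(s,340,180,490,330,5,"cr_gt.png");cv2.imwrite("pics/top_g.png",s["frame"][:,:,::-1])
crop(s,140,210,340,335,4,"tray_gt.png")
E
```

```text
up t=52.3 p [ 0.3727 -0.2512  0.3001] w=0.0448 F [-0.2 -0.3  0.5] j6=2.59
```

View pics/cr_g.png

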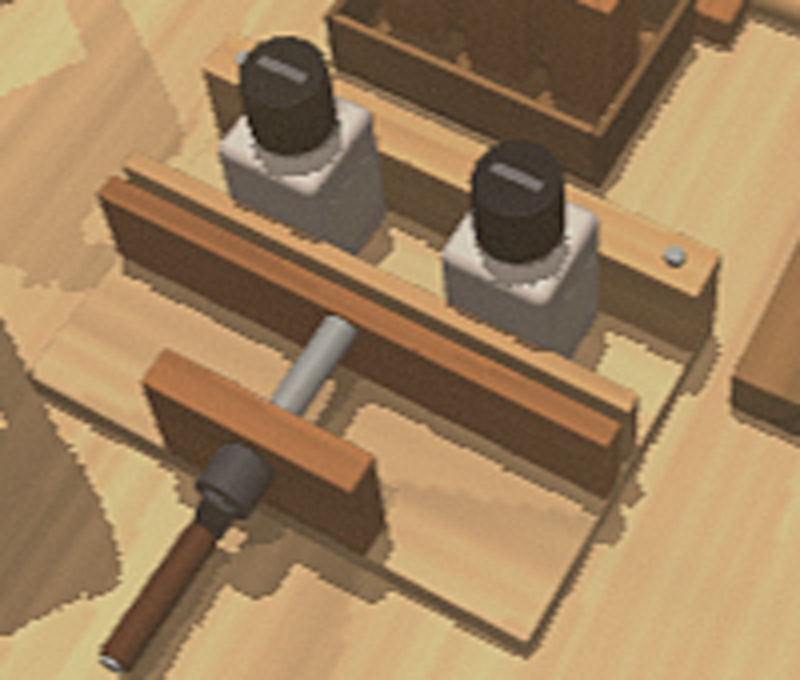

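View pics/cr_gt.png

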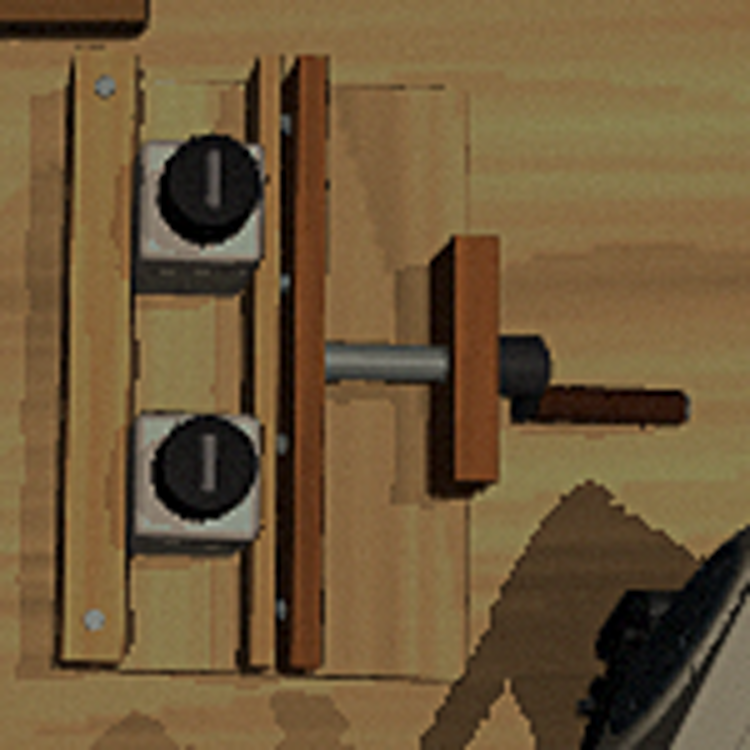

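View pics/tray_gt.png

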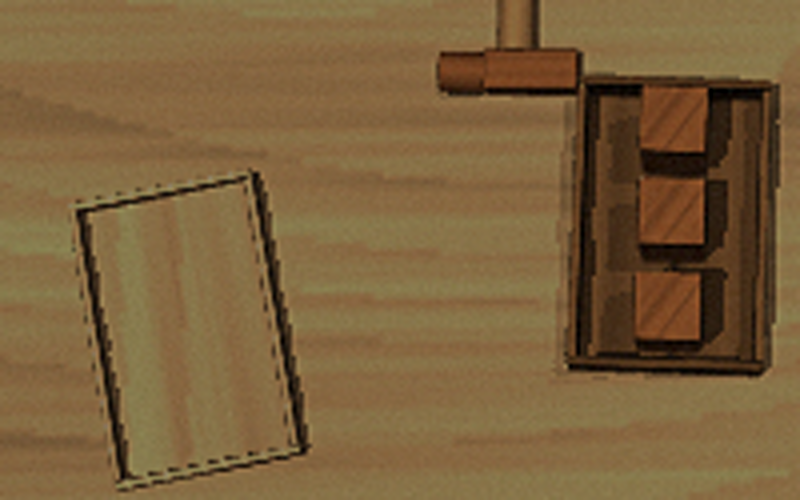

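```bash
python3 - <<'E'
from h import *
np.set_printoptions(precision=4,suppress=True)
t=vision.read_camera("top"); s=vision.read_camera("scene")
def full(u,o,k): return [(u[0]+.5)/k-.5+o[0],(u[1]+.5)/k-.5+o[1]]
T=lambda u:full(u,(340,180),5); B=lambda u:full(u,(140,210),4); S=lambda u:full(u,(180,230),4)
pe=tri(t,T((686,406)),s,S((114,660))); print("peg end",pe, "vise frame",R.from_euler('z',-VY).as_matrix()[:2,:2]@(pe[:2]-VO))
print("capA",ray(t,T((211,189)),.168),ray(s,S((517,175)),.168),tri(t,T((211,189)),s,S((517,175))),v2w(.065,0,.168))
print("capB",ray(t,T((206,468)),.168),ray(s,S((287,70)),.168),tri(t,T((206,468)),s,S((287,70))),v2w(-.065,0,.168))
P=np.array([ray(t,B(u),.022) for u in [(75,210),(255,175),(308,450),(120,488)]]); print(P[:,:2],P.mean(0)[:2],[np.degrees(np.arctan2(*(P[(i+1)%4]-P[i])[[1,0]])) for i in range(4)])
old=cv2.imread("pics/top0.png")[:,:,::-1]
for r in (200,205,210,216,285,300): print(r,[int(t["frame"][r-1:r+2,x].mean(0)[0]) for x in range(385,412)],"old",[int(old[r-1:r+2,x].mean(0)[0]) for x in range(390,416)])
E
```

```text
peg end [ 0.5552 -0.3571  0.0381] vise frame [-0.0119 -0.2484]
capA [ 0.6408 -0.1108  0.168 ] [ 0.6445 -0.1093  0.168 ] [ 0.6423 -0.1101  0.1666] [ 0.6429 -0.1124  0.168 ]
capB [ 0.5125 -0.1049  0.168 ] [ 0.516  -0.1035  0.168 ] [ 0.5137 -0.1041  0.1666] [ 0.5131 -0.1066  0.168 ]
[[0.5634 0.4328]
 [0.584  0.3217]
 [0.4133 0.2864]
 [0.3918 0.4006]] [0.4881 0.3604] [np.float64(-79.50191767718042), np.float64(-168.3350754888539), np.float64(100.62690234805453), np.float64(10.626211185215752)]
200 [130, 129, 131, 138, 37, 31, 37, 148, 137, 140, 148, 35, 22, 25, 43, 122, 105, 98, 102, 119, 53, 138, 124, 119, 121, 123, 130] old [128, 130, 133, 134, 74, 27, 31, 122, 137, 134, 138, 129, 129, 95, 17, 24, 24, 113, 106, 98, 102, 101, 109, 135, 129, 128]
205 [129, 131, 133, 136, 26, 30, 47, 147, 137, 140, 147, 46, 76, 33, 53, 120, 101, 100, 103, 113, 77, 143, 135, 123, 122, 122, 124] old [112, 116, 116, 122, 39, 31, 31, 132, 137, 137, 140, 97, 88, 93, 81, 64, 12, 115, 105, 98, 101, 103, 110, 133, 129, 128]
210 [18, 16, 16, 23, 40, 125, 142, 96, 142, 139, 151, 13, 27, 24, 62, 122, 99, 100, 104, 1
[... 216 characters left out ...]
, 26, 24, 76, 118, 95, 99, 105, 113, 68, 143, 137, 136, 135, 137, 134] old [123, 123, 120, 131, 29, 31, 26, 145, 140, 138, 140, 91, 128, 98, 17, 24, 15, 123, 109, 96, 102, 102, 105, 132, 124, 125]
285 [142, 137, 138, 141, 141, 137, 92, 116, 143, 152, 35, 22, 26, 31, 110, 95, 93, 93, 106, 57, 143, 137, 131, 133, 131, 134, 136] old [34, 134, 126, 75, 25, 29, 131, 140, 136, 135, 134, 110, 123, 14, 26, 22, 64, 103, 94, 92, 95, 107, 75, 144, 136, 136]
300 [138, 143, 113, 23, 29, 91, 146, 139, 139, 148, 34, 66, 25, 55, 114, 96, 96, 95, 112, 40, 147, 138, 134, 132, 135, 134, 137] old [122, 125, 131, 36, 33, 20, 146, 139, 138, 140, 96, 75, 74, 54, 50, 18, 85, 105, 98, 95, 96, 105, 95, 142, 139, 130]
```

```bash
cat > press.py <<'E'
from h import *
import sys
i=int(sys.argv[1]); cp=[(.6425,-.1112),(.5134,-.1053)][i]; a0=np.radians(60)
up=np.r_[cp,.26]; p=np.r_[cp,.163]
hand.move_gripper(.08)
q=kinematics.solve_ik(up,down(a0)); print("j6",q[5])
ori=best(up,a0); assert np.allclose(abs(ori@down(a0)),1), "flip"
pp=get_obs()["position"]
if pp[2]<.25: bot.servo_line(np.r_[pp[:2],.26],velocity=.25)
bot.reach(np.r_[up[:2],.30],ori); bot.servo_line(up,velocity=.2); bot.dwell(.2); o=st("above"); f0=np.mean([get_obs()["wrist_force"][2] for _ in range(1)])
bot.servo_line(p,velocity=.15); st("at"); hand.move_gripper(.035,80); bot.dwell(.3); st("grip")
for k in range(1,7):
    bot.servo_line(p-[0,0,.001*k],velocity=.02); bot.dwell(.15); o=st("press %d"%k)
    if o["wrist_force"][2]>11: break
E
python3 press.py 0
```

```text
j6 -1.2208742039042997Traceback (most recent call last):
  File "press.py", line 7, in <module>
    ori=best(up,a0); assert np.allclose(abs(ori@down(a0)),1), "flip"
                            ~~~~~~~~~~~^^^^^^^^^^^^^^^^^^^^^
AssertionError: flip
```

```bash
sed -i 's/np.radians(60)/np.radians(240)/; s/ori=best(up,a0); assert.*/ori=down(a0)/' press.py; python3 press.py 0
```

```text
j6 1.920718449685494
above t=54.8 p [ 0.6431 -0.1116  0.2617] w=0.0801 F [ 0.3  0.4 -0. ] j6=1.92
at t=55.6 p [ 0.6432 -0.1113  0.1639] w=0.0800 F [0.2 0.6 0. ] j6=1.92
grip t=56.4 p [ 0.643  -0.1113  0.1637] w=0.0413 F [-0.7  0.9  5.2] j6=1.92
press 1 t=56.8 p [ 0.643  -0.1113  0.1629] w=0.0417 F [-0.3  0.2  5.8] j6=1.92
press 2 t=57.2 p [ 0.643  -0.1112  0.1619] w=0.0417 F [-1.2 -0.1  6.7] j6=1.92
press 3 t=57.6 p [ 0.643  -0.1112  0.161 ] w=0.0416 F [-1.9  1.3  7.6] j6=1.92
press 4 t=58.0 p [ 0.643  -0.1113  0.1602] w=0.0415 F [-1.9  1.1 10.1] j6=1.92
press 5 t=58.4 p [ 0.6431 -0.1113  0.1593] w=0.0413 F [-1.8  0.9  9.7] j6=1.92
press 6 t=58.8 p [ 0.643  -0.1113  0.1584] w=0.0413 F [-1.8  1.  10.2] j6=1.92
```

```bash
cat > turn.py <<'E'
from h import *
import sys
i=int(sys.argv[1]); cp=[(.6425,-.1112),(.5134,-.1053)][i]; a0=240.; z=float(sys.argv[2])
bot.servo_line(np.r_[cp,z],down(np.radians(a0)),velocity=.02); bot.dwell(.2); o=st("pressed"); z0=o["position"][2]
if o["wrist_force"][2]<10.4: z-=.0002
for a in np.arange(10,89,13):
    bot.servo_line(np.r_[cp,z],down(np.radians(a0+a)),velocity=.02)
    o=st("turn %d"%a); T=o["ft_torque"]; print("  Tz %.2f"%T[2])
    z+= .5*(z0-o["position"][2]) if abs(z0-o["position"][2])>.0003 else 0
    if not .038<o["gripper_width"]<.045: print("WIDTH"); break
bot.dwell(.2); st("end")
E
python3 turn.py 0 .1565
```

```text
pressed t=59.2 p [ 0.6431 -0.1113  0.1579] w=0.0414 F [-2.4  1.3 11.3] j6=1.92
turn 10 t=59.6 p [ 0.6434 -0.1115  0.1581] w=0.0417 F [-3.   0.2 10.8] j6=1.75
  Tz 0.08
turn 23 t=59.9 p [ 0.6432 -0.1115  0.158 ] w=0.0412 F [-2.2 -0.4 11.1] j6=1.52
  Tz 0.04
turn 36 t=60.3 p [ 0.643  -0.1118  0.158 ] w=0.0417 F [-2.9 -1.2 11. ] j6=1.29
  Tz 0.03
turn 49 t=60.7 p [ 0.6431 -0.1123  0.158 ] w=0.0417 F [-3.2 -3.  10.5] j6=1.06
  Tz -0.01
turn 62 t=61.1 p [ 0.6434 -0.113   0.1581] w=0.0413 F [-0.4 -6.9  9.9] j6=0.84
  Tz 0.01
turn 75 t=61.4 p [ 0.6437 -0.1135  0.1583] w=0.0414 F [-1.4 -8.6 10.1] j6=0.61
  Tz 0.13
turn 88 t=61.8 p [ 0.644  -0.1139  0.1583] w=0.0416 F [ -0.4 -11.1  11.1] j6=0.38
  Tz 0.06
end t=62.0 p [ 0.6439 -0.1138  0.1583] w=0.0416 F [ -0.5 -12.3  10.2] j6=0.38
```

```bash
cat > lift.py <<'E'
from h import *
import sys
x,y,z=map(float,sys.argv[1:4])
bot.servo_line([x,y,z],velocity=.02); bot.dwell(.1); st("shift")
bot.servo_line([x,y,z+.004],velocity=.02); bot.dwell(.1); st("rise")
bot.servo_line([x,y,z+.010],velocity=.03); st("lift"); o=get_obs()
if o["wrist_force"][2]<-8: print("STUCK"); sys.exit()
bot.servo_line([x,y,z+.05],velocity=.06); st("lift"); bot.servo_line([x,y,z+.10],velocity=.1); st("lifted")
s=vision.read_camera("scene"); crop(s,180,180,380,350,4,sys.argv[4])
E
python3 lift.py .643 -.1130 .1565 cap0.png
```

```text
shift t=62.4 p [ 0.6441 -0.1142  0.1583] w=0.0414 F [-1.4 -4.4 11.3] j6=0.38
rise t=62.8 p [ 0.644  -0.1142  0.1619] w=0.0415 F [-0.1 -3.6  8.7] j6=0.38
lift t=63.2 p [ 0.6439 -0.1139  0.1673] w=0.0415 F [ 1.5 -5.9  4.6] j6=0.38
lift t=64.0 p [ 0.6428 -0.1128  0.2063] w=0.0415 F [-0.   0.3  0.3] j6=0.38
lifted t=64.6 p [ 0.6427 -0.113   0.2562] w=0.0413 F [-0.1 -0.3 -1.1] j6=0.38
```

View pics/cap0.png

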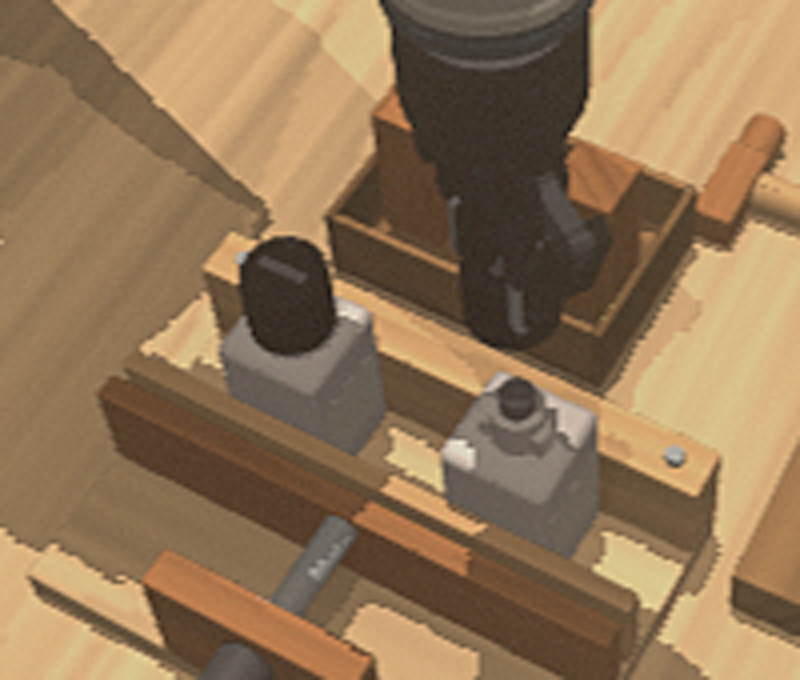

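```bash
cat > place.py <<'E'
from h import *
import sys
i=int(sys.argv[1]); C=np.array([.4881,.3604]); ty=np.radians(10.6)
q=C+R.from_euler('z',ty).as_matrix()[:2,:2]@[[.04,-.04][i],0]; up=np.r_[q,.20]; pl=np.r_[q,.0435]
p=get_obs()["position"]
ori=best(np.r_[q,.26],ty+np.pi/2); bot.reach(np.r_[q,.26],ori); o=st("over tray")
assert .038<o["gripper_width"]<.045
s=vision.read_camera("scene"); crop(s,270,100,420,200,5,f"pl{i}_a.png")
bot.servo_line(up,velocity=.2); bot.servo_line(np.r_[q,.06],velocity=.2); bot.servo_line(pl,velocity=.04); st("down")
hand.move_gripper(.06); st("open")
bot.servo_line(np.r_[q,.26],velocity=.2)
s=vision.read_camera("scene"); crop(s,270,100,420,200,5,f"pl{i}_b.png")
E
python3 place.py 0
```

```text
over tray t=66.5 p [0.5278 0.3671 0.2599] w=0.0412 F [0.4 0.1 0.2] j6=-1.15
down t=68.4 p [0.5273 0.3677 0.0433] w=0.0412 F [ 0.  -0.1 -0.3] j6=-1.15
open t=68.7 p [0.5275 0.3678 0.0437] w=0.0599 F [-0.2  0.1 -0.3] j6=-1.15
```

View pics/pl0_b.png

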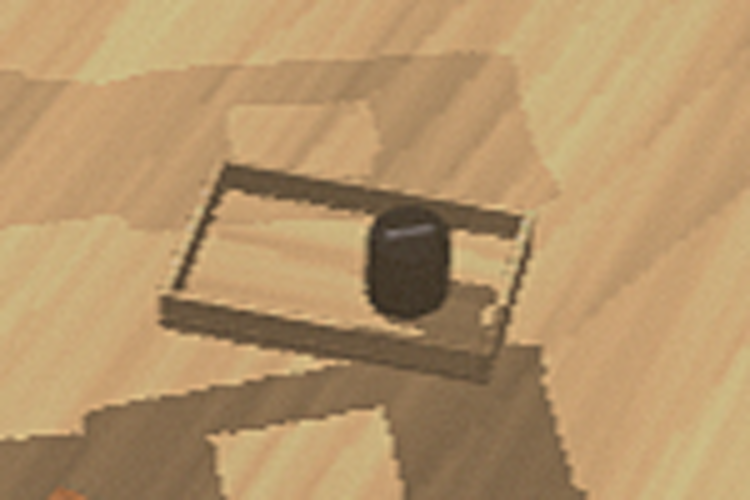

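```bash
sed -i 's/(.5134,-.1053)/(.5135,-.1070)/' press.py turn.py; python3 press.py 1
```

```text
j6 1.886101120613839
above t=73.4 p [ 0.5142 -0.1071  0.2612] w=0.0801 F [ 0.2 -1.  -0.6] j6=1.89
at t=74.2 p [ 0.5141 -0.1071  0.1638] w=0.0798 F [ 0.2  0.9 -0.4] j6=1.89
grip t=75.0 p [ 0.5141 -0.107   0.1637] w=0.0413 F [-1.4  1.   5.8] j6=1.89
press 1 t=75.4 p [ 0.514  -0.107   0.1627] w=0.0416 F [-0.   0.9  5.8] j6=1.89
press 2 t=75.8 p [ 0.5141 -0.107   0.1618] w=0.0413 F [-1.   1.6  5.4] j6=1.89
press 3 t=76.2 p [ 0.5141 -0.107   0.1609] w=0.0414 F [-1.   1.7  7.1] j6=1.89
press 4 t=76.6 p [ 0.5141 -0.107   0.1599] w=0.0417 F [-2.4  1.3  9.1] j6=1.89
press 5 t=77.0 p [ 0.5141 -0.107   0.159 ] w=0.0414 F [-1.3  0.9  8.7] j6=1.89
press 6 t=77.4 p [ 0.5141 -0.107   0.1581] w=0.0416 F [-1.5  1.4 10. ] j6=1.89
```

```bash
python3 turn.py 1 .1565
```

```text
pressed t=77.8 p [ 0.5141 -0.107   0.1577] w=0.0417 F [-2.8  1.7 11.5] j6=1.89
turn 10 t=78.2 p [ 0.5147 -0.1071  0.1579] w=0.0414 F [-1.1  1.4 11. ] j6=1.71
  Tz 0.03
turn 23 t=78.5 p [ 0.5148 -0.1072  0.158 ] w=0.0419 F [-0.6  0.6 11. ] j6=1.48
  Tz 0.01
turn 36 t=78.9 p [ 0.5149 -0.1072  0.158 ] w=0.0414 F [-0.7  0.9 11. ] j6=1.26
  Tz 0.00
turn 49 t=79.3 p [ 0.515  -0.1073  0.158 ] w=0.0416 F [ 0.3  0.4 11.2] j6=1.03
  Tz -0.02
turn 62 t=79.7 p [ 0.5149 -0.1073  0.1578] w=0.0415 F [-0.6  0.9 11. ] j6=0.80
  Tz 0.06
turn 75 t=80.0 p [ 0.5148 -0.1073  0.1578] w=0.0413 F [ 0.6  1.2 11.3] j6=0.58
  Tz 0.02
turn 88 t=80.4 p [ 0.5149 -0.1073  0.1578] w=0.0414 F [-0.1  0.1 10.8] j6=0.35
  Tz 0.02
end t=80.6 p [ 0.5149 -0.1073  0.1578] w=0.0417 F [ 0.5  0.1 10.5] j6=0.35
```

```bash
python3 lift.py .5137 -.1071 .1565 cap1.png
```

```text
shift t=81.0 p [ 0.5149 -0.1074  0.1579] w=0.0414 F [-0.9  1.  11.1] j6=0.35
rise t=81.4 p [ 0.5149 -0.1073  0.1616] w=0.0417 F [0.6 0.5 6.8] j6=0.35
lift t=81.8 p [ 0.5142 -0.1072  0.1668] w=0.0413 F [ 2.9 -1.1  3.2] j6=0.35
lift t=82.6 p [ 0.5135 -0.1071  0.2064] w=0.0416 F [ 0.2  0.1 -0.5] j6=0.35
lifted t=83.2 p [ 0.5134 -0.107   0.2561] w=0.0417 F [-0.1 -0.3 -0. ] j6=0.35
```

View pics/cap1.png

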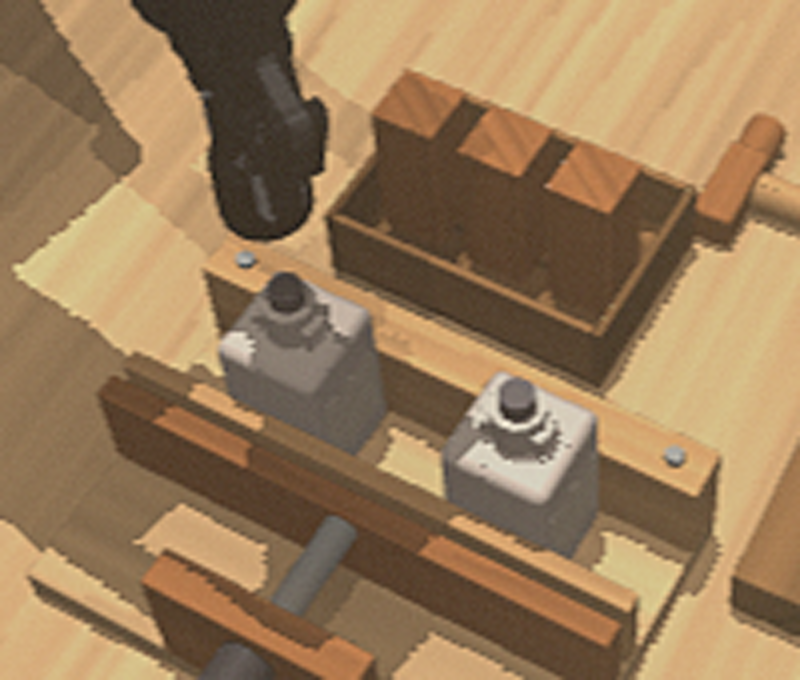

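Both bottles are open and still clamped (necks at (287,290) and (517,400)). The second cap hangs in the gripper. Next I check where the tray is and place the cap.

```bash
python3 - <<'E'
from h import *
s=vision.read_camera("scene"); crop(s,270,100,420,200,5,"tray_chk.png")
E
python3 - <<'E'
import cv2,numpy as np
a=cv2.imread("pics/tray_chk.png").astype(int);b=cv2.imread("pics/pl0_b.png").astype(int)
print((np.abs(a-b).max(2)[140:400,140:560]>60).mean())
E
```

```text
0.11934065934065934
```

View pics/tray_chk.png

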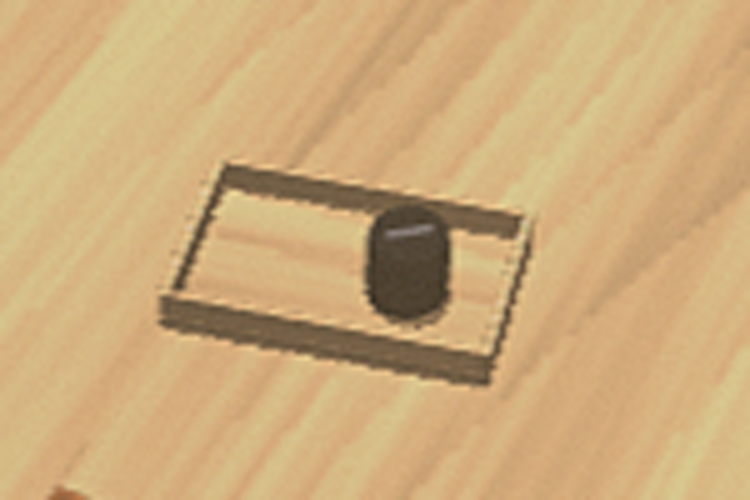

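The tray's corners (225,165), (528,215), (490,380) and (162,320) haven't moved. The cap is standing in its right half.

```bash
python3 place.py 1 && python3 - <<'E'
from h import *
bot.reach([.25,.45,.35],best([.25,.45,.35],np.radians(100))); st("away")
s=vision.read_camera("scene"); cv2.imwrite("pics/fin_s.png",s["frame"][:,:,::-1])
t=vision.read_camera("top"); cv2.imwrite("pics/fin_t.png",t["frame"][:,:,::-1]); crop(t,340,180,490,330,5,"fin_vt.png")
g=cv2.imread("pics/top_g.png")[:,:,::-1]
for r in (200,205,285,300): print(r,[int(t["frame"][r-1:r+2,x].mean(0)[0]) for x in range(385,412)],"g",[int(g[r-1:r+2,x].mean(0)[0]) for x in range(385,412)])
E
```

```text
over tray t=85.0 p [0.4491 0.3524 0.2599] w=0.0414 F [-0.4 -0.2 -0. ] j6=-1.09
down t=86.9 p [0.4487 0.3529 0.0433] w=0.0415 F [ 0.1  0.9 -0.6] j6=-1.09
open t=87.2 p [0.4489 0.3531 0.0437] w=0.0603 F [ 0.1 -0.5  0.4] j6=-1.09
away t=89.5 p [0.2505 0.4496 0.3493] w=0.0601 F [0.3 0.4 0.2] j6=-0.69
200 [128, 129, 132, 135, 35, 31, 38, 143, 135, 137, 146, 34, 24, 24, 45, 119, 102, 100, 101, 114, 53, 137, 121, 117, 119, 120, 127] g [128, 129, 133, 134, 35, 34, 41, 149, 136, 138, 148, 34, 25, 25, 42, 121, 103, 99, 102, 117, 55, 137, 123, 120, 120, 123, 129]
205 [126, 125, 132, 133, 23, 32, 47, 145, 134, 138, 145, 47, 73, 32, 52, 119, 100, 99, 101, 112, 76, 142, 131, 120, 120, 118, 125] g [131, 133, 133, 133, 23, 33, 47, 145, 137, 140, 146, 47, 75, 35, 55, 119, 102, 101, 103, 113, 76, 144, 134, 122, 123, 122, 125]
285 [136, 138, 138, 136, 140, 137, 99, 115, 142, 147, 32, 23, 24, 29, 109, 94, 92, 91, 107, 56, 143, 134, 131, 130, 129, 134, 132] g [142, 141, 139, 138, 142, 137, 94, 115, 142, 151, 32, 23, 24, 28, 112, 97, 94, 95, 103, 58, 146, 136, 133, 133, 130, 137, 136]
300 [135, 141, 109, 23, 29, 85, 144, 135, 135, 145, 33, 67, 23, 51, 111, 97, 92, 96, 112, 39, 144, 137, 133, 129, 130, 132, 132] g [136, 142, 112, 24, 30, 88, 146, 136, 140, 147, 34, 67, 24, 51, 115, 98, 95, 97, 112, 41, 147, 140, 137, 131, 133, 133, 136]
```

View pics/fin_s.png

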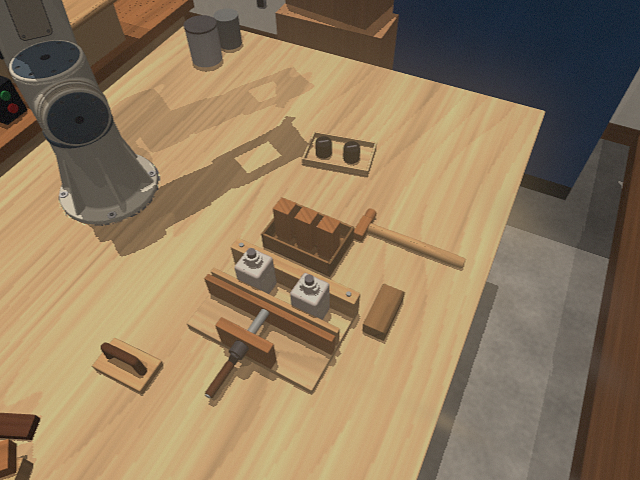

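View pics/fin_t.png

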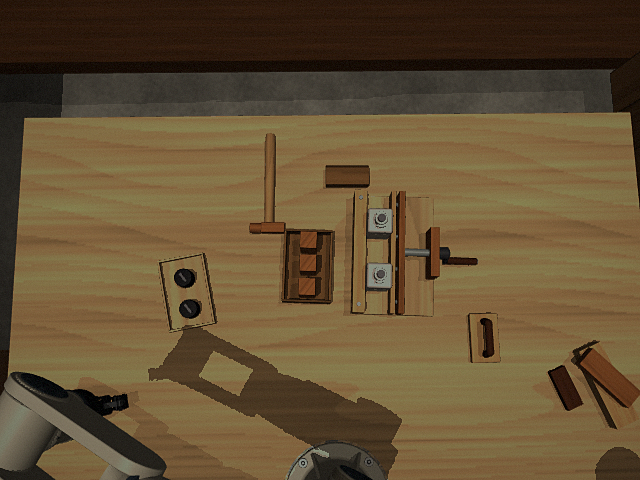

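View pics/fin_vt.png

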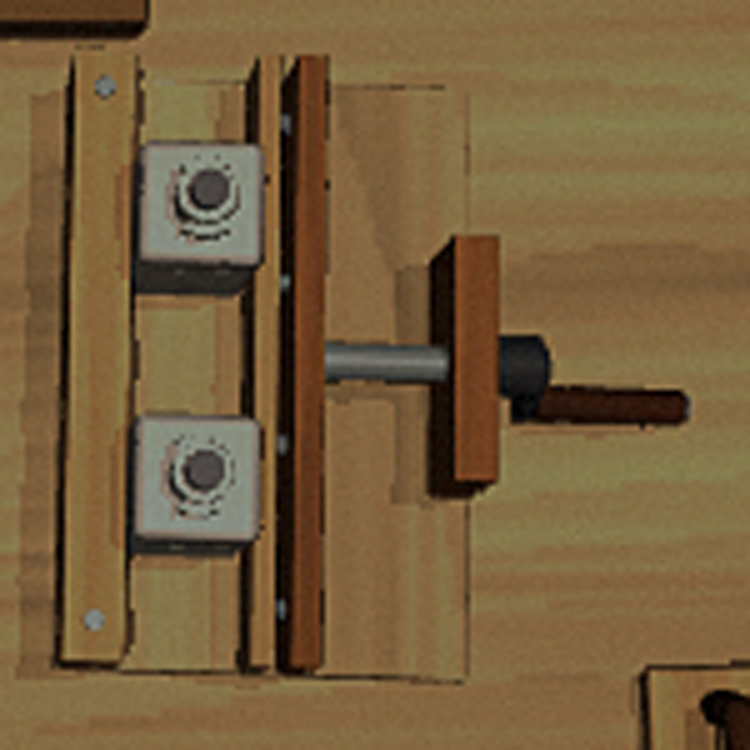

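```bash
python3 -c "
from h import *
hand_in(); st('done')"
```

```text
the job is handed in; nothing more can be done
the job is handed in; nothing more can be done
```

The job is done and handed in at about 90 s of the 210 s allowed, with no verdict reported.

- **Offcuts:** all three now stand in the scrap box.
- **Clamping:** both bottles, still capped, went upright between the jaws at about x = ±65 mm. I then cranked the vise from about 3.9 to 9.74 rad.
- **Caps:** I pressed each cap about 5.5–6 mm (10–11.5 N), turned it 88° counter-clockwise and lifted it off. Both stand in the tray, whose new position I had measured again after it was knocked aside early on.

**Last checks:**
- **Jaw face push:** about 5 mm. The crank angle gives 4.9–5.0 mm and the gap in the top image about 4.3–5.4 mm. The gap did not change while the caps were taken off.
- **Scene:** the final pictures show both bottles upright and clamped, two caps in the tray and three offcuts in the box. The mallet, plank and push block look undisturbed, and the arm is clear of everything.

**What disagreed:**
- **First cap:** my position for it was about 1–2 mm off, so up to 12 N of sideways force built up while turning. I eased it off before lifting, and the second cap turned cleanly.
- **Cameras:** the scene and top cameras disagree by 2–5 mm, so I mostly averaged or triangulated between them.

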